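# Swap the tart things onto their own rests

## Robot

A 6-joint arm with a two-finger parallel gripper is mounted at the origin on the work surface. World frame = base frame: x ahead of the robot, y to its left, z up, the work surface at z = 0. Lengths are in m, angles in degrees, forces in N, time in s.
With the tool pointing down it reaches from about 0.4 to 0.825 m from the base axis. Payload 7 kg.
Tool frame: the origin (TCP) lies at the very end of the fingers, on their centre line; the grasp point (between the pads) lies hold_point_z behind it (hold_point_z is the distance from the TCP to the grasp point, in m); z points along the fingers, y is the direction in which the jaws open and shut (so a half turn about z gives the same grasp; the last joint's range is limited). The gripper opens to 88 mm and grips with 3 to 60 N. Pads are 19 mm wide; open, the fingers measure 130 mm over their backs; the gripper's body (78 mm by 193 mm) begins 47 mm behind the grasp point.
Start: joints at [-47.607, 20.546, 0.682, 0, -70.136, -16.507], TCP at [0.295, -0.607, 0.2] pointing down, gripper open.
Joint ranges: [-176.03, 176.03], [-82.01, 121.73], [-58.28, 71.71], [-173.87, 95.51], [-174.79, -0.11], [-173.66, 173.66]. Speed limits (degrees/s): [136.94, 136.94, 172.46, 180, 180, 180].

## Interface

Orientations are given as [roll, pitch, yaw] about the fixed x, y, z axes, in that order (R = Rz(yaw) Ry(pitch) Rx(roll)).
In Python, from plant import get_obs, snapshot, close_job, hold_point_z gives the robot as it stands. The module is installed in compiled form; this text tells all that it offers.
- The arm moves only by the tool jog_arm, never from a script. Its argument "commands" is a list of rows, each a list of 4 numbers: the shift along the world's x, y, z in mm, then the turn about the world's z in degrees. In form: [[x, y, z, turn], ...]. A call has exactly 10 rows; each row shifts and turns the commanded pose from where the row before left it; what a row does not reach is not made up. A row lasts 1/12 s, in which the tool goes at most 41.7 mm and 7.16 degrees, less where a joint would pass 70% of its speed; a pose out of reach is approached as far as the arm can. A call is refused whole if a number of a shift passes 41.7 or a number of a turn 7.16, either way. A call with a gripper value outside its range is refused whole. "fingers" is the finger opening in mm, from 0 to 87.6, set as the call begins (left out, the last holds). The fingers move at their own pace and stop on an object; the grip force is fixed at half the most. Time passes only in rows, so rows that do not move let the fingers close, or fill a call up. It gives the time, the measured TCP pose, the force and the opening at its end, in the units of the state.
- get_obs(): the state, without advancing time (a new reading comes with each control period).
- snapshot(name): name is "side" or "top"; returns a dict with "image" (384x512x3 uint8, red, green, blue), "fov_y" (degrees; the focal length in pixels is half the picture's height over the tangent of half this angle, whatever the lens; pixels are square), "cx", "cy" (the principal point, pixels), "rvec" (rotation vector, rad) and "tvec" (3), from world to camera coordinates, as OpenCV has them. Camera axes: x right, y down, z forward; pixel columns grow to the right and rows downward; lengths in m; the calibration is good to about 2 mm. A picture is of the moment at which its call begins. There is no depth.
- close_job(): hands the job in, once; it reports no verdict.
The state is a dict: "clock": time; "joint_pos": joint angles; "qvel": joint speeds; "tau": joint torques, N m; "tool_pos": TCP position; "orientation": TCP orientation; "force": force on the tool from outside, world axes, zero at the start; "moment": the same for the moment, N m; "opening": finger opening in m.
Only numpy, scipy, OpenCV 4.12 (cv2) and the standard library are available. Lean on these libraries where they do the work, as an engineer would, in place of code of your own. Each camera call takes 0.05 s, during which the arm holds its last target.

## Task

The tart things have been left on each other's rests. Using the empty green wall tile as the halfway spot (set one of them down there and let go of it first), swap them round so that the glass ramekin stands upright in the middle of the scale's platform, the fluted tartlet mould right way up in the middle of the wooden board and the wooden tamper upright on its base in the middle of the round cork mat. Never tip any of them over, set the glass down gently on the scale, and leave the mixing bowl, the blue lid and the spatula where they are.

Things in the scene. Friction and masses are not known exactly. Their poses are not given: they have to be found in the camera images.
- ramekin_center (a point): glass ramekin: an open round clear-glass pot, 60 mm outer diameter at the rim (the top 10 mm are straight-sided), narrowing to 54 mm at the foot, 42 mm high, wall 4 mm, 0.12 kg (about 30 percent either way). The point is on its axis half-way up, 21 mm above its underside; z is up along the axis. It starts upright on the wooden board, and may be taken across its diameter from above.
- mould_center (a point): fluted tartlet mould: a shallow open round dish of thin bright aluminium with ribbed sides, 62 mm outer diameter at its straight 6 mm high rim, 52 mm at the foot, 25 mm high, 0.04 kg. The point is on its axis half-way up, 12.5 mm above its underside; z is up along the axis. It starts right way up on the cork mat and may be taken across its rim from above.
- tamper_center (a point): wooden tart tamper: a dark turned-wood stamp, a round base 52 mm in diameter and 18 mm high with an upright round handle 28 mm in diameter above it (straight from 24 to 74 mm above the underside), 80 mm high in all, about 0.09 kg. The point is on its axis half-way up, 40 mm above its underside, inside the handle; z is up along the axis. It starts upright on the scale and may be taken by the handle from above.
- scale_top (a point): kitchen scale, fixed: a grey 128 x 106 mm slab with a square white 100 x 100 mm platform and a dark display strip along one edge. The point is the centre of the platform's upper face, 22 mm above the counter; x points away from the display, z up. The platform does not give.
- board_top (a point): small wooden board, fixed: pale wood, 130 mm (its x) by 90 mm (its y), 14 mm thick. The point is the centre of its upper face, 14 mm above the counter; z up.
- mat_top (a point): round cork mat, fixed: 100 mm in diameter, 8 mm thick. The point is the centre of its upper face, 8 mm above the counter; z up.
- spare_top (a point): spare wall tile, fixed: square, glazed green, 100 x 100 mm, 9 mm thick, lying flat and empty at the start: the halfway spot. The point is the centre of its upper face, 9 mm above the counter; z up.
- bowl_center (a point): stainless steel mixing bowl (bystander, leave alone): 160 mm across the rim, 70 mm high, standing loose on the counter nearest the robot between the rests. The point is on its axis, 35 mm above the counter.
- lid: blue plastic lid (bystander, leave alone): loose round disc 104 mm in diameter, 18 mm high with its knob, lying flat on the counter to the robot's right. Origin at the centre of its underside.
- spatula: wooden spatula (bystander, leave alone): 280 mm long, lying loose along its x on the counter to the robot's left. Origin on its underside, about the middle.
Not all that is in view belongs to the job. What is shaped like the part that bears tamper_center but purple is not meant. Leave any turquoise look-alike of the part that bears ramekin_center alone.

How it is judged:
By the outcome, as a careful person would: the job done as asked, in the order asked, and still so for the second after the job is handed in, with the robot touching nothing.
It also fails if it takes over 106 s, if anything falls off the work surface, if the arm or the gripper's body presses on something with over 40 N, if the wrist force passes 120 N, or if a joint passes its speed limit or range.

## Working session

There is one attempt and no reset: what is moved stays moved. The work goes in short steps, Python scripts to look and compute and a tool call to move; the robot and the scene stay as the last step left them, time stands still between calls to the robot, and variables do not carry over. Pictures are saved under pics/ and viewed, and the job is handed in when it is done.

Besides the shell and the picture viewer there is one more tool, called as a command line: name --pt "numbers of a row" for each row, then --argument value for the rest. jog_arm: Moves the arm, as the interface text tells. Its arguments: {"type":"object","properties":{"commands":{"type":"array","items":{"type":"array","items":{"type":"number"}}},"fingers":{"type":"number"}},"required":["commands"]}

```bash
mkdir -p pics
python3 - <<'E'
from plant import get_obs, snapshot, hold_point_z
import cv2,pickle
print(hold_point_z, get_obs())
for n in("top","side"):
    s=snapshot(n); pickle.dump(s,open(n+"0.pkl","wb"))
    cv2.imwrite(f"pics/{n}0.png",s["image"][:,:,::-1])
    print({k:v for k,v in s.items() if k!="image"})
E
```

```text
0.0188 {'clock': 0.0, 'joint_pos': array([-4.76098196e+01,  2.05905700e+01,  6.35660875e-01, -2.07358847e-02,
       -7.01358968e+01, -1.65066381e+01]), 'qvel': array([-0.07988282, -0.08236135, -0.08581747,  0.00602869, -0.06543074,
        0.08826623]), 'tau': array([ 3.30801277e-04, -5.82726073e+01,  2.93056262e+01,  6.99755609e+00,
        6.77667311e-03, -1.99087417e-04]), 'tool_pos': array([ 0.29441776, -0.606831  ,  0.19944488]), 'orientation': array([ 1.79907397e+02, -7.11303343e-03, -1.54123513e+02]), 'force': array([-0.26444161,  0.05800422, -0.04139643]), 'moment': array([-0.011928  ,  0.00407515, -0.02810959]), 'opening': 0.08748012142035264}
{'fov_y': 45.528656469653136, 'cx': 258.1564779465531, 'cy': 194.18732520068136, 'rvec': array([ 2.14537276, -2.12695954,  0.14368448]), 'tvec': array([0.00189669, 0.59530135, 1.3996682 ])}
{'fov_y': 45.39671963221333, 'cx': 250.39874639314857, 'cy': 185.36870621410736, 'rvec': array([ 0.67311634, -2.59602616,  1.18549987]), 'tvec': array([0.5049717 , 0.2144292 , 1.40956478])}
```

View pics/top0.png

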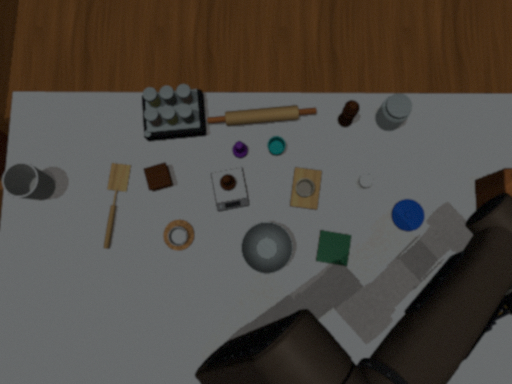

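View pics/side0.png

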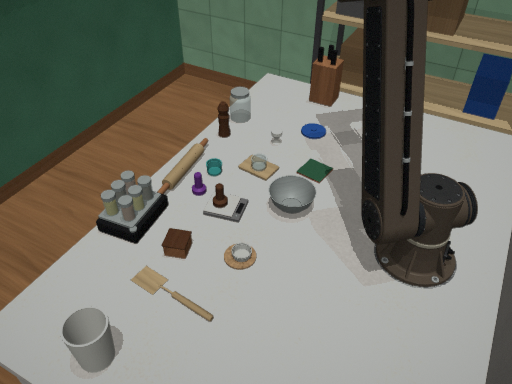

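```bash
cat > h.py <<'E'
import numpy as np,cv2,pickle
def K(s):
    f=s["image"].shape[0]/2/np.tan(np.radians(s["fov_y"]/2)); return np.array([[f,0,s["cx"]],[0,f,s["cy"]],[0,0,1.]])
def proj(s,p): return cv2.projectPoints(np.array(p,float).reshape(-1,1,3),s["rvec"],s["tvec"],K(s),None)[0].reshape(-1,2)
def back(s,uv,z):
    R=cv2.Rodrigues(s["rvec"])[0]; c=-R.T@s["tvec"]
    uv=np.array(uv,float).reshape(-1,2); d=np.c_[uv,np.ones(len(uv))]@np.linalg.inv(K(s)).T@R
    return c+d*((z-c[2])/d[:,2])[:,None]
def crop(s,x0,y0,w,h,k,fn):
    im=s["image"][y0:y0+h,x0:x0+w,::-1]
    im=cv2.resize(im,None,fx=k,fy=k,interpolation=cv2.INTER_CUBIC)
    im=np.clip(im.astype(float)*1.4,0,255).astype(np.uint8); cv2.imwrite(fn,im)
E
python3 - <<'E'
from h import *
t=pickle.load(open("top0.pkl","rb"));s=pickle.load(open("side0.pkl","rb"))
crop(t,155,130,200,140,4,"pics/topc.png")
crop(s,180,120,160,150,4,"pics/sidec.png")
print(proj(t,[0.295,-.607,.2]),proj(s,[0.295,-.607,.2]))
print(proj(t,[0,0,0]),proj(s,[0,0,0]))
R=cv2.Rodrigues(t["rvec"])[0];print(-R.T@t["tvec"]);R=cv2.Rodrigues(s["rvec"])[0];print(-R.T@s["tvec"])
E
```

```text
[[483.45823029 297.16869472]] [[389.5865734   88.32252358]]
[[258.77649905 388.7894731 ]] [[414.84382476 255.19801931]]
[ 0.37950824 -0.01654763  1.47280618]
[-0.00869565  1.05354144  1.085276  ]
```

View pics/topc.png

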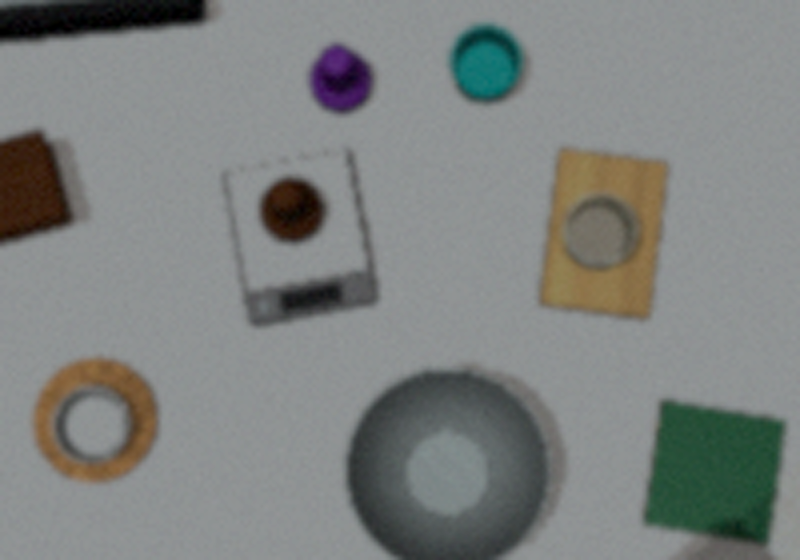

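View pics/sidec.png

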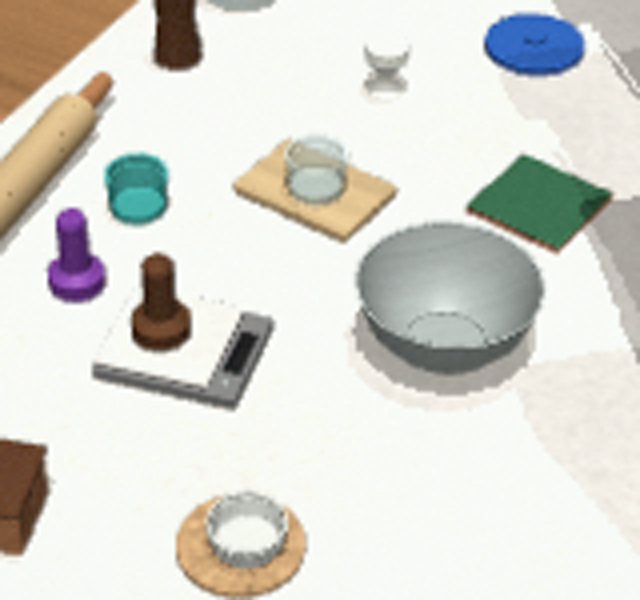

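Run:
```python
from h import *
t=pickle.load(open("top0.pkl","rb"));s=pickle.load(open("side0.pkl","rb"))
T=lambda l:(np.array(l,float)+.5)/4-.5+[155,130]
S=lambda l:(np.array(l,float)+.5)/4-.5+[180,120]
np.set_printoptions(precision=4,suppress=True)
def rect(n,q,z,s):
    p=back(s,q,z)[:,:2]; print(n,"c",p.mean(0),"sides",[round(float(np.linalg.norm(p[i]-p[(i+1)%4])),4) for i in range(4)],"dir01",np.degrees(np.arctan2(*(p[1]-p[0])[::-1])),"dir12",np.degrees(np.arctan2(*(p[2]-p[1])[::-1])))
rect("scale T",T([(224,172),(350,151),(377,298),(255,325)]),.020,t)
rect("board T",T([(560,149),(667,162),(649,318),(541,304)]),.014,t)
rect("board S",S([(292,139),(398,190),(345,240),(233,187)]),.012,s)
rect("tile T",T([(663,400),(784,421),(766,543),(646,524)]),.009,t)
rect("tile S",S([(522,155),(611,195),(558,247),(468,206)]),.009,s)
for n,q,z in [("tamper base",(293,210),.04),("ram",(600,231),.056),("mould",(94,424),.033),("mat",(96,420),.008),("bowl",(448,469),.07),("purple",(341,79),.018),("turq",(487,63),.042)]: print(n,back(t,T([q]),z)[0])
for n,q,z in [("tamper basebottom",(162,332),.030),("tamper tip",(157,258),.102),("ram",(317,150),.056),("mould",(247,516),.033),("mat",(241,545),.006),("bowl",(449,282),.07)]: print(n,"S",back(s,S([q]),z)[0])
```

```text
scale T c [0.6164 0.0984] sides [0.1034, 0.1222, 0.0999, 0.1275] dir01 -79.9645290760787 dir12 -168.94632099208897
board T c [ 0.6219 -0.1456] sides [0.0873, 0.1284, 0.087, 0.128] dir01 -96.70832716700393 dir12 172.94747733978966
board S c [ 0.6185 -0.1376] sides [0.1266, 0.0889, 0.1287, 0.0929] dir01 170.43109905607247 dir12 83.71624893515684
tile T c [ 0.4313 -0.2324] sides [0.0972, 0.0974, 0.0953, 0.0991] dir01 -99.3977039651211 dir12 170.48942567480884
tile S c [ 0.4301 -0.2262] sides [0.0986, 0.0948, 0.0968, 0.0967] dir01 170.61735718851384 dir12 81.34032783272781
tamper base [0.6341 0.1039 0.04  ]
ram [ 0.6162 -0.1386  0.056 ]
mould [0.4632 0.2579 0.033 ]
mat [0.4679 0.2612 0.008 ]
bowl [ 0.4293 -0.0208  0.07  ]
purple [0.7469 0.0686 0.018 ]
turq [ 0.7547 -0.0499  0.042 ]
tamper basebottom S [0.6297 0.1163 0.03  ]
tamper tip S [0.6368 0.1067 0.102 ]
ram S [ 0.6191 -0.1386  0.056 ]
mould S [0.4641 0.2606 0.033 ]
mat S [0.4657 0.2677 0.006 ]
bowl S [ 0.4285 -0.0164  0.07  ]
```

Run:
```python
from h import *
t=pickle.load(open("top0.pkl","rb"));s=pickle.load(open("side0.pkl","rb"))
g=cv2.GaussianBlur(cv2.cvtColor(t["image"],cv2.COLOR_RGB2GRAY),(0,0),1).astype(float)
xs=[];ys=[]
for x in range(20,505,15):
    c=np.gradient(g[80:106,x-2:x+3].mean(1)); i=int(c.argmax())
    if c[i]<8 or i in(0,25): continue
    a=c[i-1:i+2]; xs.append(x); ys.append(80+i+(a[0]-a[2])/2/(a[0]-2*a[1]+a[2]))
p=np.polyfit(xs,ys,2);print("top",p,[(x,round(y,1)) for x,y in zip(xs,ys)][::3])
e=np.polyfit(xs,ys,1);print(np.round(np.array(ys)-np.polyval(e,xs),2))
# left vertical edge
xs=[];ys=[]
for y in range(100,380,15):
    c=np.gradient(g[y-2:y+3,0:40].mean(0)); i=int(c.argmax())
    if c[i]<8 : continue
    a=c[i-1:i+2]
    if len(a)<3: continue
    ys.append(y); xs.append(i+(a[0]-a[2])/2/(a[0]-2*a[1]+a[2]))
e=np.polyfit(ys,xs,1);print(ys,np.round(xs,1),np.round(np.array(xs)-np.polyval(e,ys),2))
```

```text
top [-1.84120886e-05  1.22410929e-02  9.09616311e+01] [(20, np.float64(91.0)), (65, np.float64(91.3)), (110, np.float64(91.6)), (185, np.float64(103.2)), (245, np.float64(92.0)), (290, np.float64(92.0)), (335, np.float64(92.4)), (380, np.float64(92.7)), (440, np.float64(92.8)), (485, np.float64(93.0))]
[-0.85 -0.87 -0.67 -0.61 -0.58 -0.63 -0.52 -0.41 -0.55 10.9  -0.48 -0.31
 -0.49 -0.51 -0.56 -0.54 -0.37 -0.34 -0.33 -0.25 -0.14 -0.11 -0.19  0.06
 -0.16 -0.1  -0.16 -0.07 -0.17]
[100, 115, 130, 145, 160, 175, 190, 205] [11.5  9.9  8.5  6.9  5.6  1.8  2.6  1.9] [ 0.16  0.11  0.19  0.09  0.29 -2.09  0.25  1.01]
```

```bash
cat > seg.py <<'E'
from h import *
from scipy.optimize import minimize
def circ(r,z,n=40):
    a=np.linspace(0,2*np.pi,n,endpoint=False); return np.c_[r*np.cos(a),r*np.sin(a),np.full(n,z)]
def box(lx,ly,z0,z1): return np.array([[a*lx/2,b*ly/2,z] for a in(1,-1) for b in(1,-1) for z in(z0,z1)])
k=4
def sil(s,parts,x,y,yaw,W):
    x0,y0,w,h=W; m=np.zeros((h*k,w*k),np.float32)
    c,sn=np.cos(yaw),np.sin(yaw)
    for P in parts:
        Q=np.c_[c*P[:,0]-sn*P[:,1]+x,sn*P[:,0]+c*P[:,1]+y,P[:,2]]
        u=(proj(s,Q)-[x0,y0]+.5)*k-.5
        cv2.fillConvexPoly(m,cv2.convexHull(np.round(u*16).astype(np.int32)),1.,shift=4)
    m=cv2.GaussianBlur(m,(0,0),.6*k)
    return cv2.resize(m,(w,h),interpolation=cv2.INTER_AREA)
def fit(s,soft,parts,x,y,yaw,ang):
    u=proj(s,[x,y,.02])[0]; W=(max(0,int(u[0])-38),max(0,int(u[1])-38),76,76)
    tgt=soft[W[1]:W[1]+76,W[0]:W[0]+76]; W=(W[0],W[1],tgt.shape[1],tgt.shape[0])
    f=lambda p: float(((sil(s,parts,p[0]/1e3,p[1]/1e3,p[2]*.02 if ang else yaw,W)-tgt)**2).sum())
    S0=np.array([x*1e3,y*1e3,yaw/.02]); sim=np.array([S0,S0+[6,0,0],S0+[0,6,0],S0+[0,0,4]])
    r=minimize(f,S0,method="Nelder-Mead",options=dict(initial_simplex=sim,xatol=.05,fatol=.01))
    return r.x[0]/1e3,r.x[1]/1e3,np.degrees(r.x[2]*.02),r.fun,tgt.sum()
E
python3 - <<'E'
from seg import *
for n in("top","side"):
    s=pickle.load(open(n+"0.pkl","rb")); I=s["image"].astype(float); r,g,b=I[...,0],I[...,1],I[...,2]
    for nm,p in [("tile",(.431,-.23)),("board",(.621,-.16)),("mat",(.43,.26)),("tamper",(.634,.104)),("white",(.55,-.05))]:
        z={"tile":.009,"board":.014,"mat":.008,"tamper":.035,"white":0}[nm]
        u=np.round(proj(s,[*p,z])[0]).astype(int); print(n,nm,u,I[u[1]-1:u[1]+2,u[0]-1:u[0]+2].mean((0,1)).round())
E
```

```text
top tile [333 248] [28. 57. 40.]
top board [310 188] [75. 72. 65.]
top mat [179 247] [88. 66. 43.]
top tamper [228 182] [19. 10.  3.]
top white [276 210] [102. 105. 105.]
side tile [315 169] [44. 82. 59.]
side board [261 163] [135. 144. 137.]
side mat [251 258] [133. 107.  77.]
side tamper [221 199] [55. 35. 23.]
side white [264 188] [178. 179. 177.]
```

```bash
cat > run1.py <<'E'
from seg import *
import sys
def soft(s,ch,bg,ob,seed,fill=True):
    I=s["image"].astype(float); v=I[...,ch] if ch<3 else I[...,0]-I[...,2]
    m=np.clip((bg-v)/(bg-ob),0,1); bw=(m>.45).astype(np.uint8)
    n,l,st,ce=cv2.connectedComponentsWithStats(bw)
    d=np.hypot(*np.moveaxis(np.indices(bw.shape),0,0)[::-1]-0) if 0 else None
    yy,xx=np.nonzero((bw>0)&(st[l,4]>60)); i=np.argmin((xx-seed[0])**2+(yy-seed[1])**2); L=l[yy[i],xx[i]]
    c=(l==L).astype(np.uint8)
    near=cv2.dilate(c,np.ones((5,5)))
    m=m*near
    if fill:
        cs,_=cv2.findContours(c,cv2.RETR_EXTERNAL,cv2.CHAIN_APPROX_NONE); f=np.zeros_like(c); cv2.drawContours(f,cs,-1,1,-1)
        m[cv2.erode(f,np.ones((3,3)))>0]=1
    return m.astype(np.float32)
TILE=[box(.1,.1,0,.009)];BOARD=[box(.13,.09,0,.014)];MAT=[circ(.05,0),circ(.05,.008)];MAT=[np.vstack(MAT)]
def tam(z): return [np.vstack([circ(.026,z),circ(.026,z+.018)]),np.vstack([circ(.014,z+.01),circ(.014,z+.074),circ(.010,z+.08)])]
if __name__=="__main__":
  for n in("top","side"):
    s=pickle.load(open(n+"0.pkl","rb")); t=n=="top"
    bgs=(102,105,105) if t else (178,179,177)
    for nm,parts,ch,ob,x,y,yaw,ang,z in [("tile",TILE,0,28 if t else 44,.431,-.232,-.16,1,.009),("board",BOARD,2,45 if t else 85,.621,-.145,-.12,1,.014),("mat",MAT,2,43 if t else 77,.467,.262,0,0,.008),("tamper",tam(.022),0,22 if t else 60,.632,.105,0,0,.04)]:
        m=soft(s,ch,bgs[ch]if nm!="tamper" else bgs[0],ob,proj(s,[x,y,z])[0])
        cv2.imwrite(f"pics/m_{n}_{nm}.png",(m*255).astype(np.uint8))
        print(n,nm,np.round(fit(s,m,parts,x,y,yaw,ang),4))
E
python3 run1.py; python3 -c "
import cv2,numpy as np
print()
a=[[cv2.imread(f'pics/m_{n}_{k}.png',0)[100:290,140:380] for k in('tile','board','mat','tamper')] for n in('top','side')]
cv2.imwrite('pics/mm.png',cv2.resize(np.vstack([np.hstack(r) for r in a]),(800,320)))"
```

```text
top tile [ 4.3030000e-01 -2.3270000e-01 -1.0011700e+01  1.3764300e+01
  1.0307703e+03]
top board [ 6.2230000e-01 -1.4550000e-01 -7.3580000e+00  9.0227000e+00
  1.1055333e+03]
top mat [4.683000e-01 2.622000e-01 3.302200e+00 4.207900e+00 7.593549e+02]
top tamper [6.352000e-01 1.052000e-01 2.021600e+00 5.803000e+00 2.039125e+02]
side tile [ 4.308000e-01 -2.292000e-01 -9.377300e+00  1.268570e+01  5.141418e+02]
side board [ 6.226000e-01 -1.416000e-01 -8.185500e+00  1.874010e+01  5.985978e+02]
side mat [4.671000e-01 2.667000e-01 1.655200e+00 1.400565e+02 5.135400e+02]
side tamper [ 6.352000e-01  1.095000e-01 -3.553600e+00  4.793200e+00  2.614068e+02]
```

View pics/mm.png

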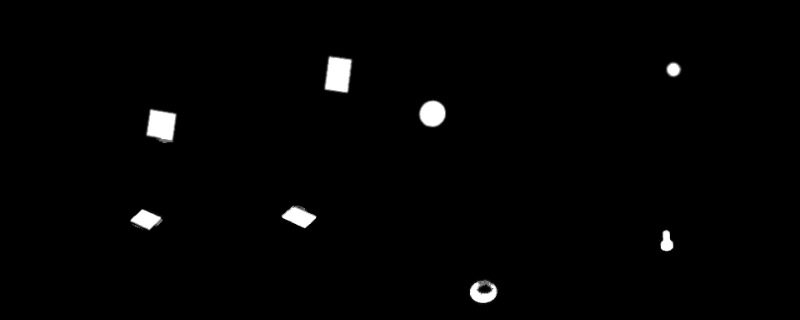

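jog_arm --pt "11.4 23.8 0 0" --pt "11.4 23.8 0 0" --pt "11.4 23.8 0 0" --pt "11.4 23.8 0 0" --pt "11.4 23.8 0 0" --pt "11.4 23.8 0 0" --pt "11.4 23.8 0 0" --pt "11.4 23.8 0 0" --pt "11.4 23.8 0 0" --pt "11.4 23.8 0 0" --fingers 87.6

```text
clock: 0.93
tool_pos: [0.4088, -0.3679, 0.2001]
orientation: [180.0, -0.0, -154.1]
force: [-0.1, -0.2, 0.2]
opening: 0.0875
```

jog_arm --pt "11.4 23.8 0 0" --pt "11.4 23.8 0 0" --pt "11.4 23.8 0 0" --pt "11.4 23.8 0 0" --pt "11.4 23.8 0 0" --pt "11.4 23.8 0 0" --pt "11.4 23.8 0 0" --pt "11.4 23.8 0 0" --pt "11.4 23.8 0 0" --pt "11.4 23.8 0 0"

```text
clock: 1.77
tool_pos: [0.5228, -0.1299, 0.2002]
orientation: [180.0, -0.0, -154.1]
force: [-0.4, -0.1, -0.4]
opening: 0.0875
```

jog_arm --pt "11.4 23.8 0 0" --pt "11.4 23.8 0 0" --pt "11.4 23.8 0 0" --pt "11.4 23.8 0 0" --pt "11.4 23.8 0 0" --pt "11.4 23.8 0 0" --pt "11.4 23.8 0 0" --pt "11.4 23.8 0 0" --pt "11.4 23.8 0 0" --pt "0 0 0 0"

```text
clock: 2.6
tool_pos: [0.6266, 0.0864, 0.1992]
orientation: [180.0, -0.0, -154.0]
force: [1.1, -0.5, 0.2]
opening: 0.0877
```

jog_arm --pt "4.2 10.3 0 0" --pt "4.2 10.3 0 0" --pt "0 0 -20 0" --pt "0 0 -20 0" --pt "0 0 -20 0" --pt "0 0 -15 0" --pt "0 0 0 0" --pt "0 0 0 0" --pt "0 0 0 0" --pt "0 0 0 0"

```text
clock: 3.43
tool_pos: [0.6345, 0.1038, 0.1269]
orientation: [-180.0, 0.1, -154.1]
force: [-0.3, 0.3, 0.7]
opening: 0.0873
```

```bash
cat > look.py <<'E'
import sys
from h import *
from plant import snapshot,get_obs
tag=sys.argv[1]
for n,w in(("top",[int(v) for v in sys.argv[2].split(",")]),("side",[int(v) for v in sys.argv[3].split(",")])):
    s=snapshot(n); pickle.dump(s,open(f"{n}{tag}.pkl","wb")); crop(s,*w,int(380/w[2]),f"pics/{n}{tag}c.png")
a=cv2.imread(f"pics/top{tag}c.png");b=cv2.imread(f"pics/side{tag}c.png");h=max(a.shape[0],b.shape[0])
P=lambda i:cv2.copyMakeBorder(i,0,h-i.shape[0],0,10,cv2.BORDER_CONSTANT)
cv2.imwrite(f"pics/l{tag}.png",np.hstack([P(a),P(b)]))
o=get_obs();print(o["tool_pos"],proj(pickle.load(open(f"top{tag}.pkl","rb")),o["tool_pos"]),proj(s,o["tool_pos"]),o["force"])
E
python3 look.py 1 180,130,95,95 180,140,95,95
```

```text
[0.63434345 0.10374276 0.12670238] [[225.597253 176.963264]] [[219.65750574 178.08208967]] [ 0.13967908 -0.18352795 -0.58001888]
```

View pics/l1.png

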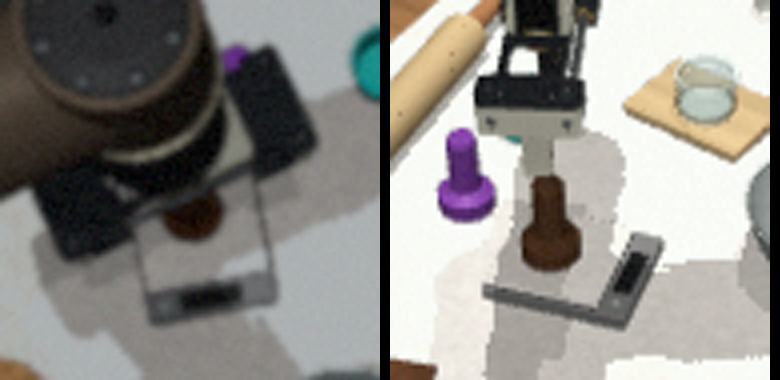

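```bash
python3 - <<'E'
from h import *
s=pickle.load(open("side1.pkl","rb"))
p=np.array([.6343,.1037,.1267]);d=np.array([-.438,.899,0]);w=np.array([.899,.438,0])*.0095
for r in(.044,.065):
  print(r,((proj(s,[p+r*d,p+r*d+w,p+r*d-w])-[180,140]+.5)*4-.5).round(1))
E
python3 - <<'E'
import sys;sys.path.insert(0,'.')
from h import *
import os;os.chdir('.')
s=pickle.load(open("side1.pkl","rb")); crop(s,195,150,50,50,12,"pics/z1.png")
E
```

```text
0.044 [[154.4 189.4]
 [142.5 189. ]
 [166.3 189.8]]
0.065 [[151.5 206.9]
 [139.5 206.5]
 [163.6 207.4]]
```

View pics/z1.png

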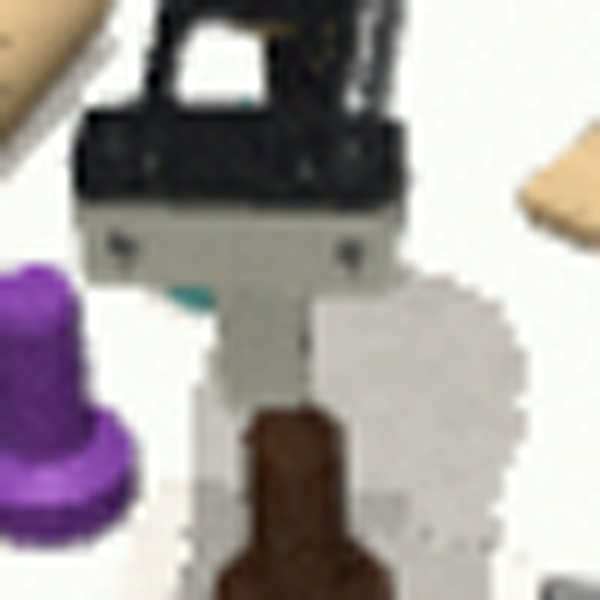

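```bash
python3 - <<'E'
from h import *
s=pickle.load(open("side1.pkl","rb"));t=pickle.load(open("top1.pkl","rb"))
p=np.array([.6343,.1037,.1267]);d=np.array([-.438,.899,0]);w=np.array([.899,.438,0]);z=np.array([0,0,1])
for nm,a,b,c in [("bodyend L",.0965,.039,.0658),("bodyend R",.0965,-.039,.0658),("tip .044",.044,0,0),("tip .054",.054,0,0),("tip.03",.03,0,0),("tip0",0,0,0)]:
  q=p+a*d+b*w+c*z
  print(nm,((proj(s,q)-[195,150]+.5)*12-.5).round(0))
for a in(1,-1):
  for b in(1,-1): print(a,b,((proj(t,p+a*.0965*d+b*.039*w+.0658*z)-[180,130]+.5)*4-.5).round(0),((proj(t,p+a*.0965*d+b*.039*w+.12*z)-[180,130]+.5)*4-.5).round(0))
E
python3 -c "
import os;os.chdir('.')
from h import *
s=pickle.load(open('top1.pkl','rb'));crop(s,180,130,75,75,8,'pics/z2.png')"
```

```text
bodyend L [[ 94. 383.]]
bodyend R [[405. 394.]]
tip .044 [[284. 449.]]
tip .054 [[280. 474.]]
tip.03 [[290. 415.]]
tip0 [[302. 342.]]
1 1 [[ 31. 181.]] [[ 17. 166.]]
1 -1 [[ 75. 279.]] [[ 64. 268.]]
-1 1 [[275.  67.]] [[272.  47.]]
-1 -1 [[322. 163.]] [[321. 147.]]
```

View pics/z2.png

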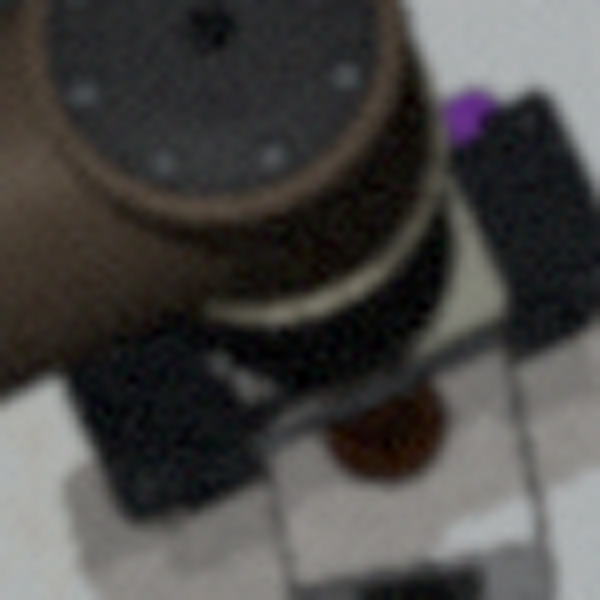

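jog_arm --pt "0.7 3.3 -10 0" --pt "0 0 -10 0" --pt "0 0 -10 0" --pt "0 0 -10 0" --pt "0 0 -10 0" --pt "0 0 -10 0" --pt "0 0 -8 0" --pt "0 0 0 0" --pt "0 0 0 0" --pt "0 0 0 0"

```text
clock: 4.37
tool_pos: [0.6347, 0.1069, 0.0577]
orientation: [-180.0, 0.0, -154.1]
force: [-0.4, -0.5, 1.1]
opening: 0.0874
```

```bash
python3 look.py 2 180,130,95,95 190,150,60,60
python3 - <<'E'
from h import *
s=pickle.load(open("side2.pkl","rb")); crop(s,195,150,50,60,10,"pics/z3.png")
p=np.array([.635,.107,.0555]);d=np.array([-.438,.899,0])
for r in(.03,.044,.054,.065): print(r,((proj(s,p+r*d)-[195,150]+.5)*10-.5).round(0))
E
```

```text
[0.63487047 0.10702403 0.05805454] [[226.42256622 180.86750218]] [[219.91248985 194.32074361]] [ 0.50448548 -0.66837183 -0.09021821]
0.03 [[244. 514.]]
0.044 [[240. 543.]]
0.054 [[236. 564.]]
0.065 [[233. 588.]]
```

View pics/z3.png

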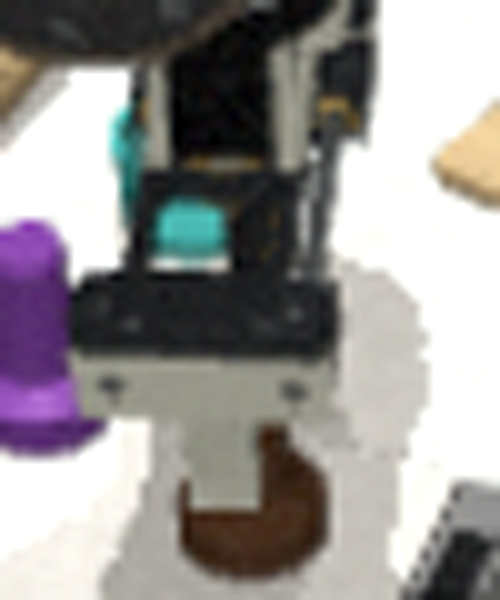

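jog_arm --pt "0 0 0 0" --pt "0 0 0 0" --pt "0 0 0 0" --pt "0 0 0 0" --pt "0 0 0 0" --pt "0 0 0 0" --pt "0 0 0 0" --pt "0 0 0 0" --pt "0 0 0 0" --pt "0 0 0 0" --fingers 20

```text
clock: 5.3
tool_pos: [0.6344, 0.1068, 0.0573]
orientation: [-180.0, -0.0, -154.1]
force: [1.2, -0.0, -1.3]
opening: 0.027
```

```bash
python3 look.py 3 180,130,95,95 180,140,95,95
```

```text
[0.63437313 0.10679381 0.05734258] [[226.51139177 181.06396974]] [[220.08470065 194.48703723]] [-0.03982359 -0.47903445  0.33475641]
```

View pics/l3.png

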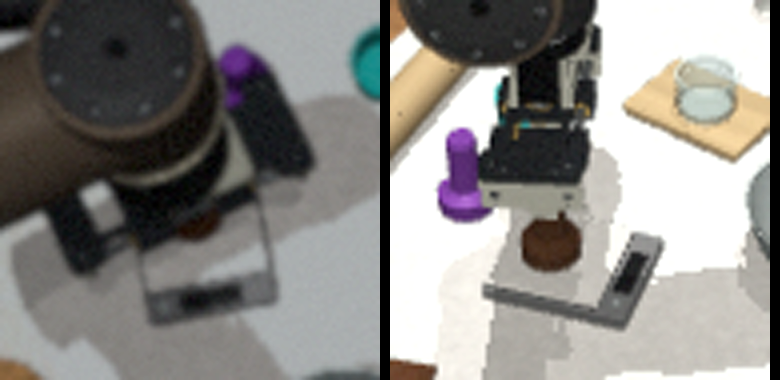

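jog_arm --pt "0 0 5 0" --pt "0 0 10 0" --pt "0 0 20 0" --pt "0 0 20 0" --pt "0 0 20 0" --pt "0 0 20 0" --pt "0 0 15 0" --pt "0 0 10 0" --pt "-4 -6 5 0" --pt "-10 -16 0 0"

```text
clock: 6.23
tool_pos: [0.6213, 0.0858, 0.1834]
orientation: [-180.0, 0.1, -154.0]
force: [-0.2, -0.1, -1.6]
opening: 0.0269
```

jog_arm --pt "-15 -25 0 0" --pt "-15 -25 0 0" --pt "-15 -25 0 0" --pt "-15 -25 0 0" --pt "-15 -25 0 0" --pt "-15 -25 0 0" --pt "-15 -25 0 0" --pt "-15 -25 0 0" --pt "-15 -25 0 0" --pt "-15 -25 0 0"

```text
clock: 7.07
tool_pos: [0.4685, -0.1663, 0.182]
orientation: [180.0, -0.0, -154.1]
force: [0.2, -0.4, -0.5]
opening: 0.0269
```

jog_arm --pt "-15 -25 0 0" --pt "-15 -25 0 0" --pt "-8 -12 0 0" --pt "-2 -4 0 0" --pt "0 0 0 0" --pt "0 0 0 0" --pt "0 0 0 0" --pt "0 0 0 0" --pt "0 0 0 0" --pt "0 0 0 0"

```text
clock: 7.9
tool_pos: [0.4307, -0.2306, 0.1823]
orientation: [180.0, -0.0, -154.1]
force: [0.2, -0.6, -0.2]
opening: 0.027
```

```bash
python3 look.py 4 190,130,180,150 180,140,126,126
```

```text
[ 0.43055859 -0.23080604  0.18227745] [[341.84537282 245.67854834]] [[319.44659135 130.21078118]] [ 0.23880271  0.36278314 -0.39845541]
```

View pics/l4.png

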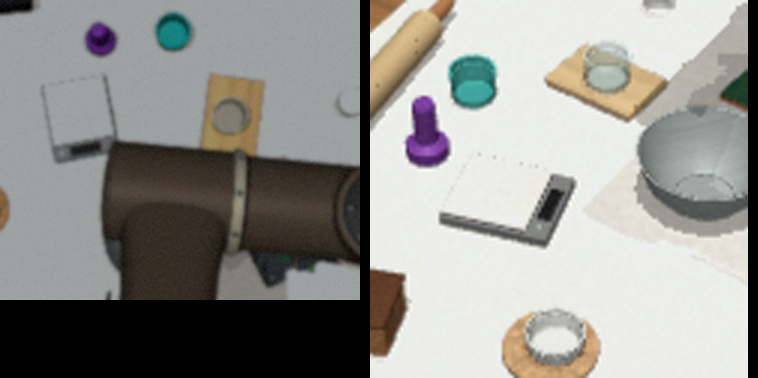

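jog_arm --pt "0 0 -10 0" --pt "0 0 -20 0" --pt "0 0 -20 0" --pt "0 0 -20 0" --pt "0 0 -20 0" --pt "0 0 -15 0" --pt "0 0 -10 0" --pt "0 0 -5 0" --pt "0 0 0 0" --pt "0 0 0 0"

```text
clock: 8.83
tool_pos: [0.4304, -0.2312, 0.0623]
orientation: [180.0, -0.0, -154.1]
force: [0.6, 0.7, -0.2]
opening: 0.0264
```

```bash
python3 look.py 5 290,190,95,95 280,110,76,95
```

```text
[ 0.4309246  -0.23124753  0.06298796] [[335.51506316 247.05258453]] [[316.20288649 157.33151099]] [-0.68167462  0.48743756 -0.22219927]
```

View pics/l5.png

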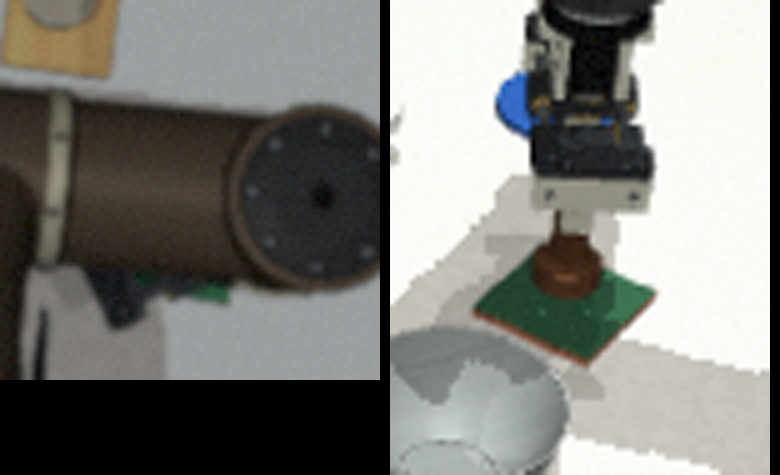

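jog_arm --pt "0 0 -6 0" --pt "0 0 -4 0" --pt "0 0 -3 0" --pt "0 0 -2 0" --pt "0 0 -1 0" --pt "0 0 -1 0" --pt "0 0 -0.5 0" --pt "0 0 0 0" --pt "0 0 0 0" --pt "0 0 0 0"

```text
clock: 9.77
tool_pos: [0.4305, -0.2312, 0.045]
orientation: [-180.0, 0.0, -154.1]
force: [-0.5, -0.5, -1.0]
opening: 0.0271
```

jog_arm --pt "0 0 -0.5 0" --pt "0 0 -0.5 0" --pt "0 0 -0.3 0" --pt "0 0 0 0" --pt "0 0 0 0" --pt "0 0 0 0" --pt "0 0 0 0" --pt "0 0 0 0" --pt "0 0 0 0" --pt "0 0 0 0"

```text
clock: 10.6
tool_pos: [0.4307, -0.2314, 0.0442]
orientation: [-180.0, 0.0, -154.1]
force: [-1.5, -0.8, 5.5]
opening: 0.0268
```

Contact (≈+5.5 N). Release.

jog_arm --pt "0 0 0 0" --pt "0 0 0 0" --pt "0 0 0 0" --pt "0 0 0 0" --pt "0 0 0 0" --pt "0 0 0 0" --pt "0 0 5 0" --pt "0 0 15 0" --pt "0 0 20 0" --pt "0 0 20 0" --fingers 87.6

```text
clock: 11.43
tool_pos: [0.4299, -0.2311, 0.1043]
orientation: [180.0, -0.1, -154.1]
force: [0.5, -0.8, 1.1]
opening: 0.0857
```

jog_arm --pt "0 0 20 0" --pt "0 0 20 0" --pt "9 4 10 0" --pt "18 8 0 0" --pt "27 14 0 0" --pt "27 14 0 0" --pt "27 14 0 0" --pt "27 14 0 0" --pt "27 14 0 0" --pt "18 9 0 0"

```text
clock: 12.27
tool_pos: [0.6128, -0.1384, 0.1525]
orientation: [180.0, -0.0, -154.1]
force: [0.3, -0.8, -0.0]
opening: 0.0875
```

```bash
python3 look.py 6 290,190,95,95 280,110,76,95
```

```text
[ 0.61297518 -0.13826617  0.15189556] [[307.31267954 183.09566192]] [[260.67734128 136.14465405]] [-0.84560912  0.40508515 -0.74524771]
```

View pics/l6.png

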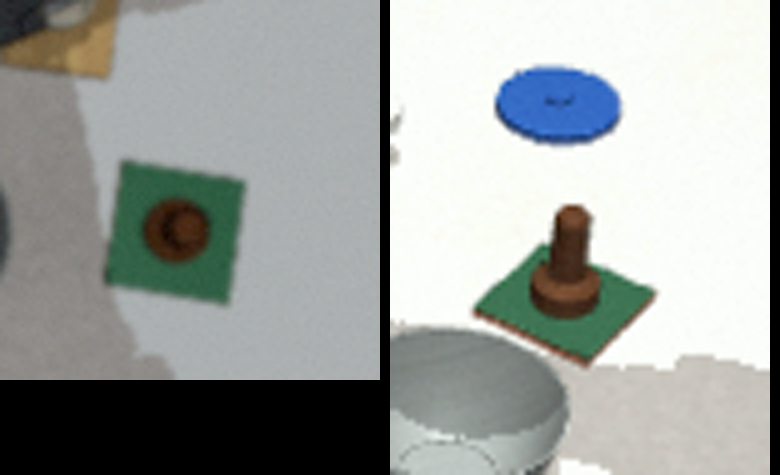

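Run:
```python
from run1 import *
for n in("top","side"):
    s=pickle.load(open(n+"6.pkl","rb")); t=n=="top"
    I=s["image"].astype(float); g=I[...,1]
    # tamper against green: use green channel
    m=np.clip((57-g)/(57-12),0,1) if t else np.clip((85-g)/(85-40),0,1)
    u=proj(s,[.4305,-.231,.04])[0]; 
    r=I[...,0]-I[...,1]; w=(r>3)&(g<(40 if t else 75)); w=cv2.morphologyEx(w.astype(np.uint8),cv2.MORPH_CLOSE,np.ones((3,3)))
    nn,l,st,c=cv2.connectedComponentsWithStats(w); i=1+np.argmin(np.hypot(*(c[1:]-u).T)+1e3*(st[1:,4]<40)); print(st[i],c[i])
    mm=(l==i).astype(np.float32); mm=cv2.GaussianBlur(mm,(0,0),.5)
    print(n,np.round(fit(s,mm,tam(.009),.4305,-.231,0,0),4))
    s=pickle.load(open(n+"4.pkl","rb")); crop(s,*((205,165,45,50) if t else (190,175,60,50)),12,f"pics/sc_{n}.png")
```

```text
[326 240  16  15 187] [333.60427807 247.2513369 ]
top [  0.4324  -0.2319   3.5182  22.1794 187.    ]
[308 151  14  23 204] [314.93627451 163.44117647]
side [  0.4324  -0.2285   0.3794  11.8153 204.    ]
```

View pics/sc_top.png

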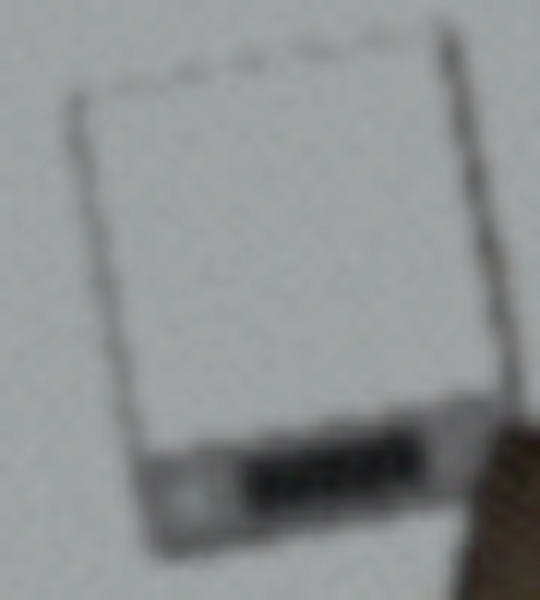

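View pics/sc_side.png

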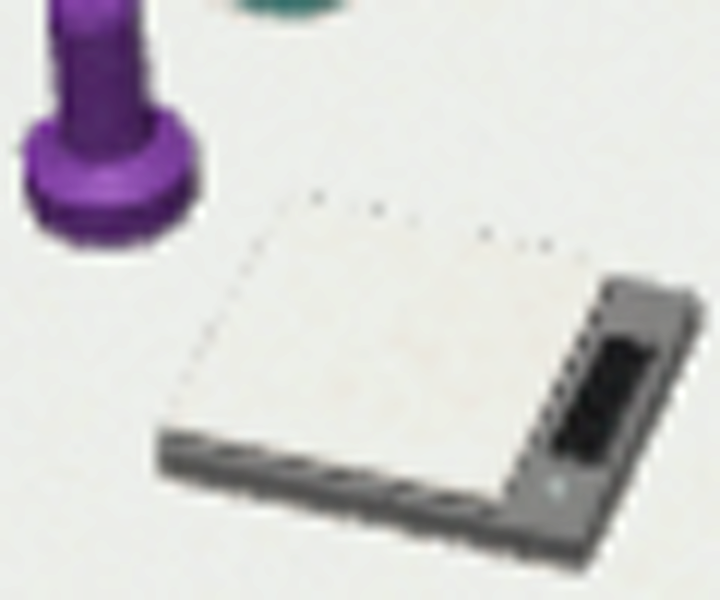

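Run:
```python
from h import *
t=pickle.load(open("top4.pkl","rb"));s=pickle.load(open("side4.pkl","rb"))
for c,l,o in((t,[(85,100),(440,28),(505,395),(145,455)],(205,165)),(s,[(282,203),(603,268),(505,495),(160,428)],(190,175))):
    p=back(c,(np.array(l,float)+.5)/12-.5+o,.022)[:,:2];print(p.mean(0).round(4),[np.linalg.norm(p[i]-p[i-1]).round(4) for i in range(4)])
# ramekin/mould zooms
crop(t,285,165,45,45,12,"pics/r_t.png");crop(s,238,145,45,45,12,"pics/r_s.png");crop(t,158,214,45,45,12,"pics/m_t.png");crop(s,218,235,45,45,12,"pics/m_s.png")
f=[cv2.imread(f"pics/{k}.png") for k in("r_t","r_s","m_t","m_s")]
cv2.imwrite("pics/rm.png",np.vstack([np.hstack(f[:2]),np.hstack(f[2:])])[::1,::1]) 
i=cv2.imread("pics/rm.png");cv2.imwrite("pics/rm.png",cv2.resize(i,(600,600)));print(i.shape)
```

```text
[0.6284 0.1016] [np.float64(0.0981), np.float64(0.0976), np.float64(0.1017), np.float64(0.0974)]
[0.6275 0.1094] [np.float64(0.098), np.float64(0.0978), np.float64(0.0956), np.float64(0.1001)]
(1080, 1080, 3)
```

View pics/rm.png

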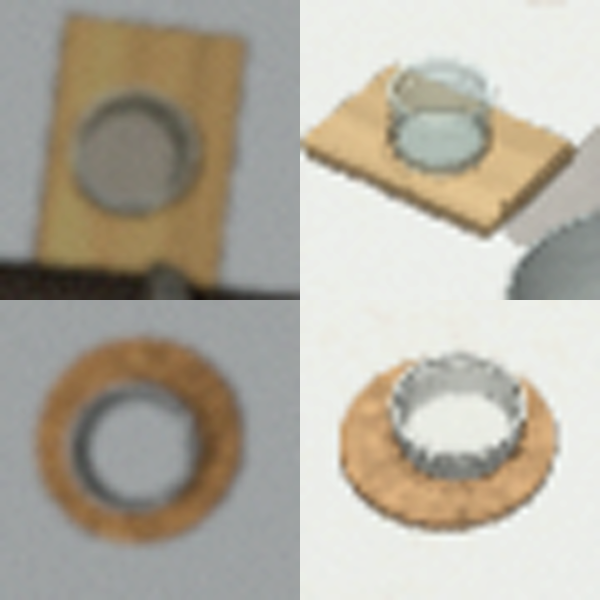

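Run:
```python
from seg import *
from scipy.optimize import least_squares
t=pickle.load(open("top4.pkl","rb"));s=pickle.load(open("side4.pkl","rb"))
k=600/1080*12
def f(cam,o,r,z,ext,x,y): # ext: xmin,xmax,ymin,(ymax)
    def g(p):
        u=(proj(cam,circ(r,z,80)+[p[0],p[1],0])-o+.5)*k-.5
        e=[u[:,0].min(),u[:,0].max(),u[:,1].min(),u[:,1].max()]
        return [a-b for a,b in zip(e,ext)]
    q=least_squares(g,[x,y]);return q.x.round(4),np.round(q.fun,1)
print("ram top",f(t,(285,165),.03,.056,(71,200,90,215),.617,-.138))
print("ram side",f(s,(238,145),.03,.056,(88,194,57),.617,-.138))
print("mould top",f(t,(158,214),.031,.033,(72,200,80,208),.463,.26))
print("mould side",f(s,(218,235),.031,.033,(90,227,52),.463,.26))
print("mat top",f(t,(158,214),.05,.008,(36,243,36,244),.463,.26))
print("mat side",f(s,(218,235),.05,.008,(40,258,57),.463,.26))
```

```text
ram top (array([ 0.6161, -0.1395]), array([ 0.6, -0.6, -0.5,  0.5]))
ram side (array([ 0.6171, -0.1335]), array([-1.4,  1.4, -0.1]))
mould top (array([0.4647, 0.2585]), array([-1.4,  1.4, -1.8,  1.8]))
mould side (array([0.4612, 0.2656]), array([-0.1,  0.1, -0. ]))
mat top (array([0.4683, 0.2616]), array([-0.2,  0.2, -0.2,  0.2]))
mat side (array([0.4655, 0.2675]), array([-0.4,  0.4, -0. ]))
```

jog_arm --pt "3.5 1.7 -10 0" --pt "0 0 -20 0" --pt "0 0 -20 0" --pt "0 0 -15 0" --pt "0 0 -5 0" --pt "0 0 0 0" --pt "0 0 0 0" --pt "0 0 0 0" --pt "0 0 0 0" --pt "0 0 0 0"

```text
clock: 13.2
tool_pos: [0.6144, -0.1385, 0.0846]
orientation: [-180.0, 0.1, -154.1]
force: [0.3, 0.4, 0.7]
opening: 0.0874
```

```bash
python3 look.py 7 270,140,95,95 225,110,76,95
```

```text
[ 0.61419066 -0.13845262  0.08426628] [[305.36400842 186.52460889]] [[260.14272606 151.36605061]] [-0.19450805  0.37189977 -1.39723636]
```

View pics/l7.png

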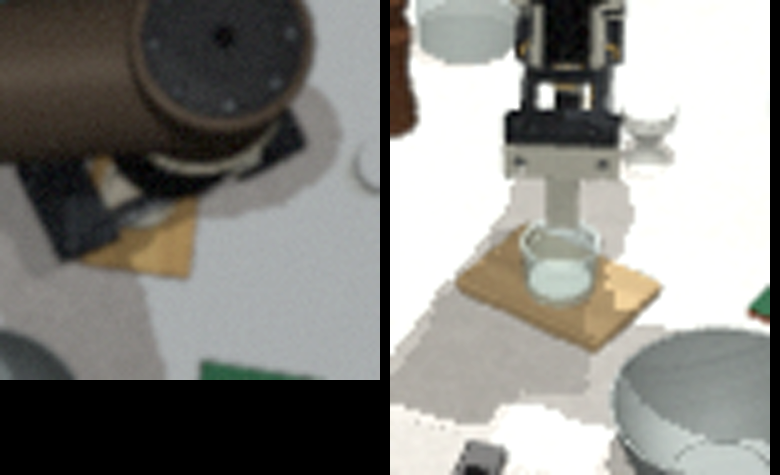

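Run:
```python
from h import *
s=pickle.load(open("side7.pkl","rb")); crop(s,235,135,50,42,14,"pics/z7.png")
p=np.array([.6144,-.1385,.0845]);d=np.array([-.438,.899,0])
for r in(-.054,-.044,0,.044,.054,.065): print(r,((proj(s,p+r*d)-[235,135]+.5)*14-.5).round(0))
```

```text
-0.054 [[366. 113.]]
-0.044 [[364. 135.]]
0 [[358. 235.]]
0.044 [[351. 338.]]
0.054 [[350. 362.]]
0.065 [[348. 388.]]
```

View pics/z7.png

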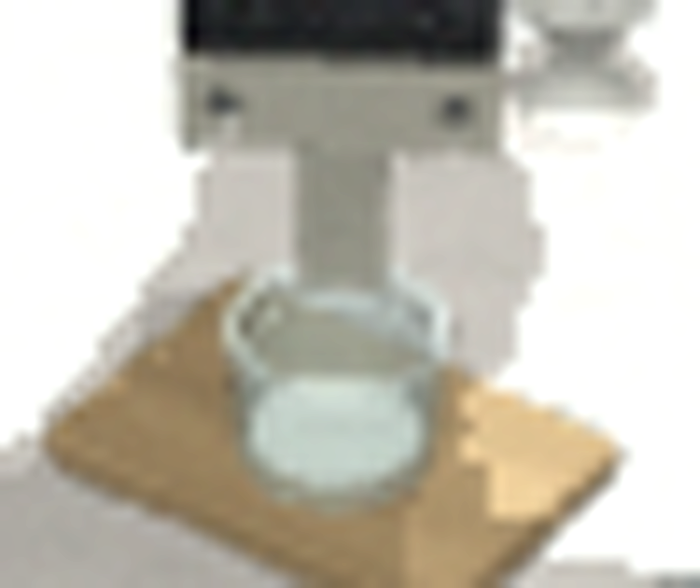

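jog_arm --pt "2 2 -5 0" --pt "0 0 -10 0" --pt "0 0 -10 0" --pt "0 0 -8 0" --pt "0 0 -4 0" --pt "0 0 0 0" --pt "0 0 0 0" --pt "0 0 0 0" --pt "0 0 0 0" --pt "0 0 0 0"

```text
clock: 14.13
tool_pos: [0.6162, -0.1364, 0.0471]
orientation: [-180.0, 0.0, -154.1]
force: [-0.5, -0.8, 1.1]
opening: 0.0876
```

```bash
python3 look.py 8 270,140,95,95 225,110,76,95;  python3 - <<'E'
from h import *
s=pickle.load(open("side8.pkl","rb")); crop(s,235,135,50,42,14,"pics/z8.png")
E
```

```text
[ 0.61608035 -0.13648212  0.04698063] [[303.70666353 187.89248287]] [[259.30379047 159.61595115]] [-0.34206003  0.55575744  0.59621017]
```

View pics/z8.png

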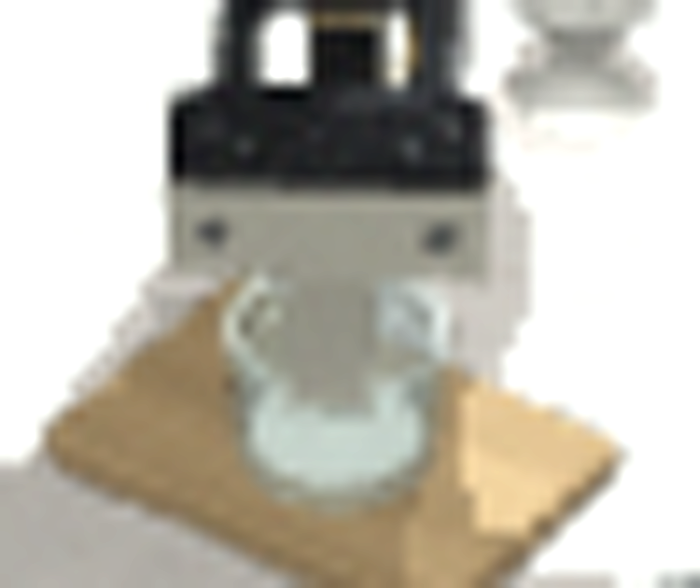

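jog_arm --pt "0 0 -5 0" --pt "0 0 -5 0" --pt "0 0 -5 0" --pt "0 0 -4 0" --pt "0 0 -2 0" --pt "0 0 0 0" --pt "0 0 0 0" --pt "0 0 0 0" --pt "0 0 0 0" --pt "0 0 0 0"

```text
clock: 15.07
tool_pos: [0.6161, -0.1364, 0.0258]
orientation: [-180.0, 0.0, -154.1]
force: [0.3, 0.4, -0.4]
opening: 0.0874
```

jog_arm --pt "0 0 0 0" --pt "0 0 0 0" --pt "0 0 0 0" --pt "0 0 0 0" --pt "0 0 0 0" --pt "0 0 0 0" --pt "0 0 0 0" --pt "0 0 0 0" --pt "0 0 0 0" --pt "0 0 0 0" --fingers 52

```text
clock: 15.9
tool_pos: [0.6159, -0.1365, 0.0256]
orientation: [-180.0, 0.0, -154.1]
force: [-0.3, -0.3, 1.0]
opening: 0.0583
```

```bash
python3 look.py 9 270,140,95,95 225,110,76,95
```

```text
[ 0.61593466 -0.13648065  0.02560228] [[303.1493278  189.02708689]] [[259.2676169  164.17764268]] [-0.4530399  -0.01655844  1.81550942]
```

View pics/l9.png

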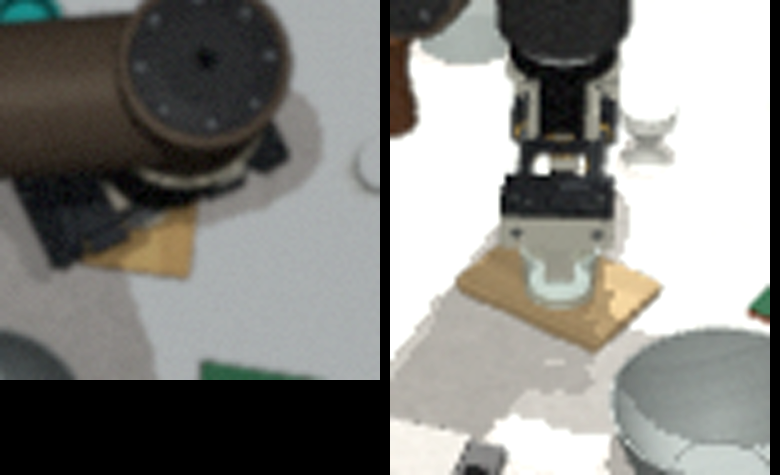

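jog_arm --pt "0 0 5 0" --pt "0 0 10 0" --pt "0 0 15 0" --pt "0 0 20 0" --pt "0 0 15 0" --pt "0 0 10 0" --pt "0 0 5 0" --pt "0 0 0 0" --pt "0 5 0 0" --pt "1 12 0 0"

```text
clock: 16.83
tool_pos: [0.6159, -0.1198, 0.1045]
orientation: [180.0, -0.1, -154.2]
force: [-0.5, 0.2, -1.3]
opening: 0.0581
```

jog_arm --pt "1 20 0 0" --pt "1 20 0 0" --pt "1 22 0 0" --pt "1 22 0 0" --pt "1 22 0 0" --pt "1 22 0 0" --pt "1 22 0 0" --pt "1 22 0 0" --pt "1 22 0 0" --pt "1 15 0 0"

```text
clock: 17.67
tool_pos: [0.6261, 0.0921, 0.1044]
orientation: [180.0, -0.1, -154.0]
force: [0.3, -0.6, -1.3]
opening: 0.0581
```

jog_arm --pt "1 10 0 0" --pt "0 5 0 0" --pt "0 0 0 0" --pt "0 0 -10 0" --pt "0 0 -15 0" --pt "0 0 -15 0" --pt "0 0 -10 0" --pt "0 0 -5 0" --pt "0 0 0 0" --pt "0 0 0 0"

```text
clock: 18.5
tool_pos: [0.628, 0.104, 0.0506]
orientation: [-180.0, -0.0, -154.1]
force: [-0.3, -0.2, -0.5]
opening: 0.058
```

```bash
python3 look.py 10 180,130,95,95 185,140,76,95
```

```text
[0.62850336 0.10452434 0.05137036] [[227.34979686 183.23580138]] [[222.00984158 195.98436557]] [-0.29017491  0.35543788 -1.03295669]
```

View pics/l10.png

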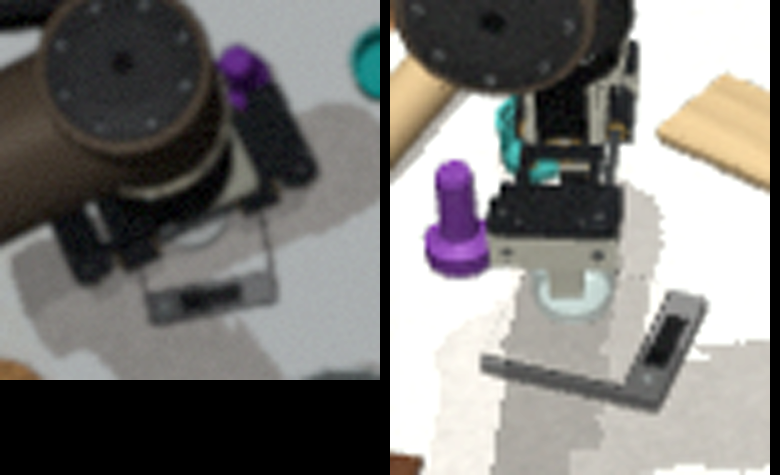

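jog_arm --pt "0 0.5 -5 0" --pt "0 0 -4 0" --pt "0 0 -3 0" --pt "0 0 -2 0" --pt "0 0 -1 0" --pt "0 0 -0.5 0" --pt "0 0 -0.5 0" --pt "0 0 0 0" --pt "0 0 0 0" --pt "0 0 0 0"

```text
clock: 19.43
tool_pos: [0.628, 0.1051, 0.0347]
orientation: [180.0, 0.0, -154.1]
force: [-0.2, -0.8, -1.0]
opening: 0.0576
```

jog_arm --pt "0 0 -0.3 0" --pt "0 0 -0.3 0" --pt "0 0 -0.2 0" --pt "0 0 0 0" --pt "0 0 0 0" --pt "0 0 0 0" --pt "0 0 0 0" --pt "0 0 0 0" --pt "0 0 0 0" --pt "0 0 0 0"

```text
clock: 20.27
tool_pos: [0.6279, 0.105, 0.0338]
orientation: [-180.0, 0.0, -154.1]
force: [-0.4, 0.3, -1.4]
opening: 0.058
```

jog_arm --pt "0 0 -0.2 0" --pt "0 0 -0.2 0" --pt "0 0 0 0" --pt "0 0 0 0" --pt "0 0 0 0" --pt "0 0 0 0" --pt "0 0 0 0" --pt "0 0 0 0" --pt "0 0 0 0" --pt "0 0 0 0"

```text
clock: 21.1
tool_pos: [0.6279, 0.105, 0.0336]
orientation: [-180.0, 0.0, -154.1]
force: [-2.0, 0.1, 5.0]
opening: 0.0584
```

jog_arm --pt "0 0 0 0" --pt "0 0 0 0" --pt "0 0 0 0" --pt "0 0 0 0" --pt "0 0 0 0" --pt "0 0 0 0" --pt "0 0 0 0" --pt "0 0 5 0" --pt "0 0 15 0" --pt "0 0 20 0" --fingers 87.6

```text
clock: 21.93
tool_pos: [0.6267, 0.1046, 0.0725]
orientation: [180.0, -0.2, -154.1]
force: [-0.4, 0.9, -0.4]
opening: 0.0877
```

jog_arm --pt "0 0 20 0" --pt "0 0 20 0" --pt "-5 5 5 0" --pt "-15 14 0 0" --pt "-25 23 0 0" --pt "-25 23 0 0" --pt "-25 23 0 0" --pt "-25 23 0 0" --pt "-25 23 0 0" --pt "-20 18 0 0"

```text
clock: 22.77
tool_pos: [0.461, 0.2582, 0.1185]
orientation: [180.0, 0.0, -154.1]
force: [0.4, 0.2, 0.6]
opening: 0.0877
```

```bash
python3 look.py 11 155,150,95,95 190,165,76,95
```

```text
[0.46048059 0.259116   0.11880511] [[172.24134288 234.81332328]] [[242.30464982 229.0373825 ]] [-0.19246361 -0.29761593  0.00811087]
```

View pics/l11.png

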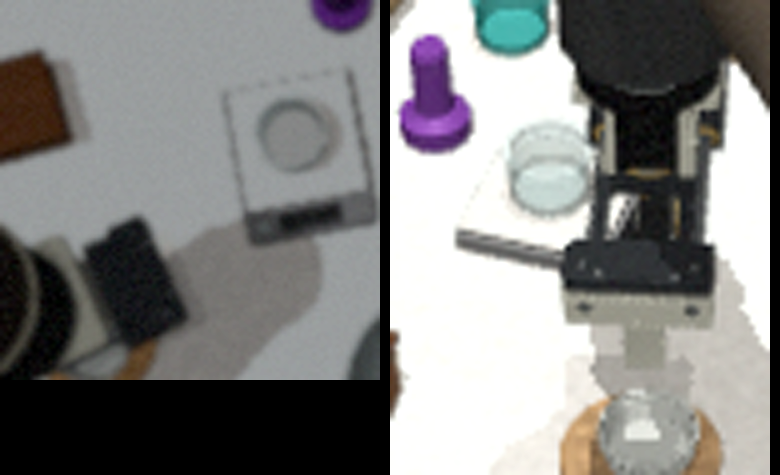

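jog_arm --pt "0 4.5 -10 0" --pt "0 0 -20 0" --pt "0 0 -20 0" --pt "0 0 -15 0" --pt "0 0 -10 0" --pt "0 0 -5 0" --pt "0 0 0 0" --pt "0 0 0 0" --pt "0 0 0 0" --pt "0 0 0 0"

```text
clock: 23.7
tool_pos: [0.4634, 0.262, 0.0392]
orientation: [180.0, 0.1, -154.1]
force: [0.3, 0.9, -0.7]
opening: 0.0873
```

```bash
python3 look.py 12 140,190,76,76 205,200,76,95
```

```text
[0.46320399 0.26189222 0.03907928] [[176.49456487 235.50464819]] [[241.377727   247.67749822]] [-0.03143925  0.62927381  1.01781495]
```

View pics/l12.png

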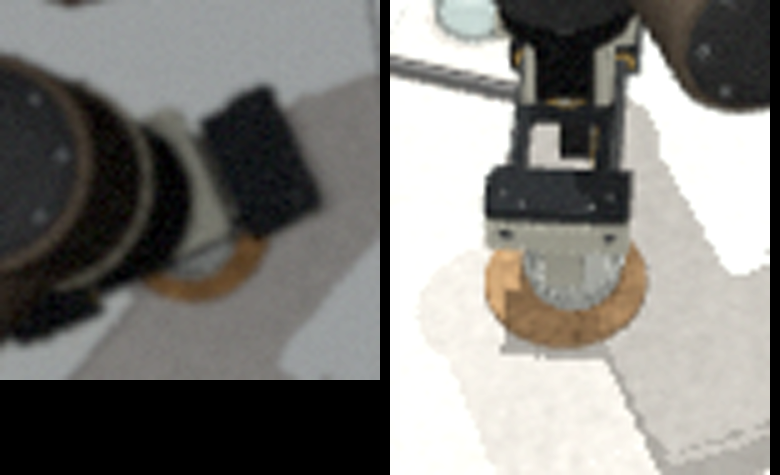

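jog_arm --pt "0 0 -4 0" --pt "0 0 -4 0" --pt "0 0 -4 0" --pt "0 0 -4 0" --pt "0 0 -3 0" --pt "0 0 -2 0" --pt "0 0 0 0" --pt "0 0 0 0" --pt "0 0 0 0" --pt "0 0 0 0"

```text
clock: 24.63
tool_pos: [0.463, 0.2616, 0.0175]
orientation: [180.0, 0.0, -154.1]
force: [-0.4, 0.1, 0.3]
opening: 0.0875
```

```bash
python3 look.py 13 140,190,76,76 205,200,76,95
```

```text
[0.46298994 0.26167385 0.01756137] [[177.85559632 235.98001984]] [[241.56873072 252.37632513]] [0.02710298 0.45050411 0.63401519]
```

View pics/l13.png

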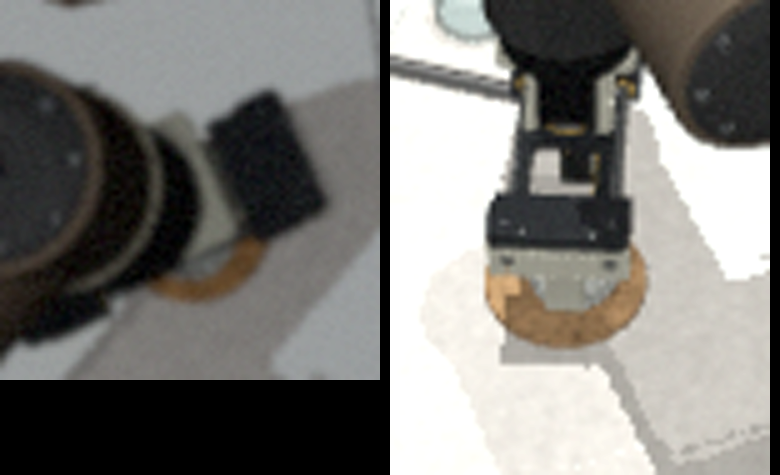

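jog_arm --pt "0 0 -2 0" --pt "0 0 -2 0" --pt "0 0 0 0" --pt "0 0 0 0" --pt "0 0 0 0" --pt "0 0 0 0" --pt "0 0 0 0" --pt "0 0 0 0" --pt "0 0 0 0" --pt "0 0 0 0"

```text
clock: 25.57
tool_pos: [0.4629, 0.2616, 0.0134]
orientation: [180.0, 0.0, -154.1]
force: [0.3, -0.1, 0.2]
opening: 0.0876
```

jog_arm --pt "0 0 0 0" --pt "0 0 0 0" --pt "0 0 0 0" --pt "0 0 0 0" --pt "0 0 0 0" --pt "0 0 0 0" --pt "0 0 0 0" --pt "0 0 0 0" --pt "0 0 0 0" --pt "0 0 0 0" --fingers 55

```text
clock: 26.4
tool_pos: [0.4629, 0.2615, 0.0133]
orientation: [-180.0, -0.0, -154.1]
force: [0.0, -0.0, -0.3]
opening: 0.0549
```

jog_arm --pt "0 0 3 0" --pt "0 0 5 0" --pt "0 0 8 0" --pt "0 0 10 0" --pt "0 0 10 0" --pt "0 0 4 0" --pt "0 0 0 0" --pt "0 0 0 0" --pt "0 0 0 0" --pt "0 0 0 0"

```text
clock: 27.23
tool_pos: [0.4626, 0.2613, 0.0529]
orientation: [-180.0, -0.0, -154.1]
force: [-0.5, -0.3, -0.2]
opening: 0.0551
```

```bash
python3 look.py 14 140,190,76,76 205,200,76,95
```

```text
[0.46264896 0.26128347 0.05290554] [[175.83086798 235.41735161]] [[241.57872403 244.52701856]] [ 0.78653359  1.13230759 -0.48789348]
```

View pics/l14.png

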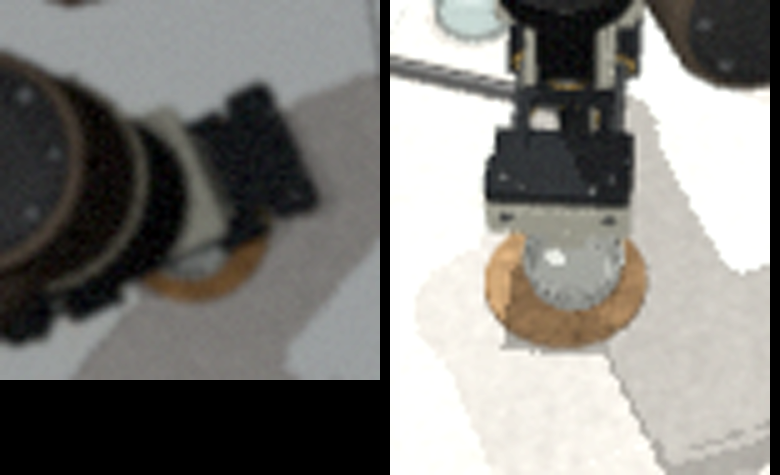

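```bash
python3 - <<'E'
from h import *
s=pickle.load(open("side14.pkl","rb")); crop(s,218,232,45,45,14,"pics/z14.png")
p=np.array([.4627,.2614,.0529]);d=np.array([-.438,.899,0])
for z in (0,.0188):
 for r in(0,.0275,.04): print(z,r,((proj(s,p+r*d+[0,0,z])-[218,232]+.5)*14-.5).round(0))
E
```

```text
0 0 [[336. 182.]]
0 0.0275 [[327. 280.]]
0 0.04 [[323. 326.]]
0.0188 0 [[335. 123.]]
0.0188 0.0275 [[326. 221.]]
0.0188 0.04 [[322. 266.]]
```

View pics/z14.png

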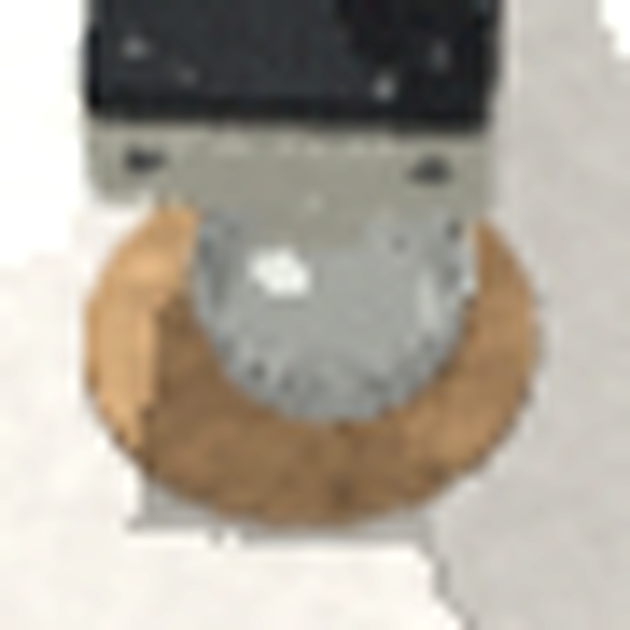

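jog_arm --pt "0 0 0 0" --pt "0 0 0 0" --pt "0 0 0 0" --pt "0 0 -5 0" --pt "0 0 -10 0" --pt "0 0 -10 0" --pt "0 0 -8 0" --pt "0 0 -5 0" --pt "0 0 -2 0" --pt "0 0 0 0" --fingers 87.6

```text
clock: 28.17
tool_pos: [0.4625, 0.2612, 0.0125]
orientation: [-180.0, -0.1, -154.1]
force: [0.0, 0.2, 0.1]
opening: 0.0876
```

jog_arm --pt "0 0 -0.5 0" --pt "0 0 -0.5 0" --pt "0 0 -0.5 0" --pt "0 0 0 0" --pt "0 0 0 0" --pt "0 0 0 0" --pt "0 0 0 0" --pt "0 0 0 0" --pt "0 0 0 0" --pt "0 0 0 0"

```text
clock: 29.0
tool_pos: [0.4629, 0.2616, 0.0119]
orientation: [180.0, 0.0, -154.1]
force: [0.5, -0.0, -0.1]
opening: 0.0873
```

```bash
python3 look.py 15 140,190,76,76 205,200,76,95
python3 - <<'E'
from h import *
s=pickle.load(open("side15.pkl","rb")); crop(s,218,232,45,45,14,"pics/z15.png")
p=np.array([.4627,.2614,.0118]);d=np.array([-.438,.899,0])
for z in (0,.0188):
 for r in(.044,.054,.065): print(z,r,((proj(s,p+r*d+[0,0,z])-[218,232]+.5)*14-.5).round(0))
E
```

```text
[0.46288844 0.26153196 0.01186827] [[178.23482579 236.11779653]] [[241.64513994 253.59059531]] [-0.05976807 -0.23065577 -0.37877385]
0 0.044 [[324. 467.]]
0 0.054 [[321. 505.]]
0 0.065 [[317. 546.]]
0.0188 0.044 [[323. 410.]]
0.0188 0.054 [[320. 447.]]
0.0188 0.065 [[316. 489.]]
```

View pics/z15.png

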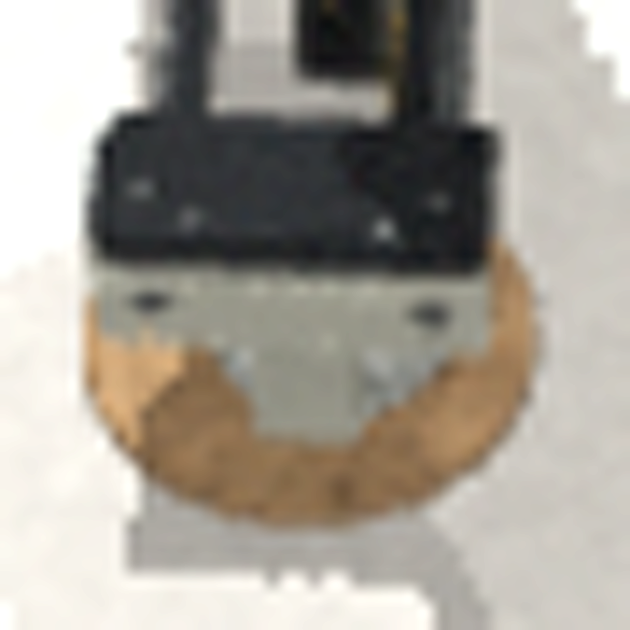

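jog_arm --pt "0 0 -0.5 0" --pt "0 0 -0.5 0" --pt "0 0 -0.5 0" --pt "0 0 -0.5 0" --pt "0 0 0 0" --pt "0 0 0 0" --pt "0 0 0 0" --pt "0 0 0 0" --pt "0 0 0 0" --pt "0 0 0 0"

```text
clock: 29.93
tool_pos: [0.4629, 0.2615, 0.0099]
orientation: [180.0, 0.0, -154.1]
force: [-0.1, 0.2, -0.4]
opening: 0.0876
```

jog_arm --pt "0 0 -0.5 0" --pt "0 0 -0.5 0" --pt "0 0 -0.5 0" --pt "0 0 0 0" --pt "0 0 0 0" --pt "0 0 0 0" --pt "0 0 0 0" --pt "0 0 0 0" --pt "0 0 0 0" --pt "0 0 0 0"

```text
clock: 30.77
tool_pos: [0.4629, 0.2615, 0.0084]
orientation: [180.0, 0.0, -154.1]
force: [-0.4, 0.1, -0.1]
opening: 0.0874
```

jog_arm --pt "0 0 -0.5 0" --pt "0 0 -0.5 0" --pt "0 0 -0.5 0" --pt "0 0 0 0" --pt "0 0 0 0" --pt "0 0 0 0" --pt "0 0 0 0" --pt "0 0 0 0" --pt "0 0 0 0" --pt "0 0 0 0"

```text
clock: 31.6
tool_pos: [0.4629, 0.2615, 0.0069]
orientation: [180.0, 0.0, -154.1]
force: [0.1, -0.7, 0.6]
opening: 0.0878
```

jog_arm --pt "0 0 -0.5 0" --pt "0 0 -0.5 0" --pt "0 0 -0.5 0" --pt "0 0 -0.5 0" --pt "0 0 -0.5 0" --pt "0 0 0 0" --pt "0 0 0 0" --pt "0 0 0 0" --pt "0 0 0 0" --pt "0 0 0 0"

```text
clock: 32.43
tool_pos: [0.4629, 0.2616, 0.0044]
orientation: [180.0, 0.0, -154.1]
force: [-0.2, -0.1, 0.4]
opening: 0.0879
```

jog_arm --pt "0 0 -0.5 0" --pt "0 0 -0.5 0" --pt "0 0 -0.5 0" --pt "0 0 -0.5 0" --pt "0 0 -0.5 0" --pt "0 0 0 0" --pt "0 0 0 0" --pt "0 0 0 0" --pt "0 0 0 0" --pt "0 0 0 0"

```text
clock: 33.27
tool_pos: [0.4629, 0.2615, 0.0019]
orientation: [-180.0, 0.0, -154.1]
force: [-0.2, -0.5, -0.5]
opening: 0.088
```

```bash
python3 look.py 16 140,190,76,76 205,200,76,95
python3 - <<'E'
from h import *
s=pickle.load(open("side16.pkl","rb")); crop(s,218,232,45,45,14,"pics/z16.png")
E
```

```text
[0.46286835 0.26154097 0.0018736 ] [[178.81531651 236.30712439]] [[241.69151609 255.7439705 ]] [0.57017989 0.35451516 0.05967326]
```

View pics/z16.png

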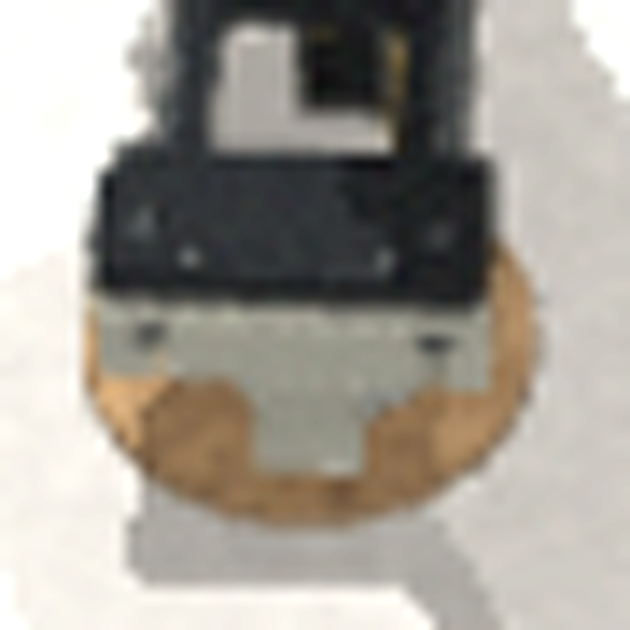

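jog_arm --pt "0 0 0 0" --pt "0 0 0 0" --pt "0 0 0 0" --pt "0 0 0 0" --pt "0 0 0 0" --pt "0 0 0 0" --pt "0 0 0 0" --pt "0 0 0 0" --pt "0 0 0 0" --pt "0 0 0 0" --fingers 55

```text
clock: 34.2
tool_pos: [0.4629, 0.2615, 0.0019]
orientation: [180.0, 0.0, -154.1]
force: [-0.2, -0.1, -0.4]
opening: 0.0595
```

jog_arm --pt "0 0 2 0" --pt "0 0 3 0" --pt "0 0 5 0" --pt "0 0 10 0" --pt "0 0 10 0" --pt "0 0 5 0" --pt "0 0 3 0" --pt "0 0 0 0" --pt "0 0 0 0" --pt "0 0 0 0"

```text
clock: 35.03
tool_pos: [0.4627, 0.2614, 0.0396]
orientation: [-180.0, -0.0, -154.1]
force: [0.3, 0.2, -0.9]
opening: 0.06
```

```bash
python3 look.py 17 140,190,76,76 205,200,76,95
```

```text
[0.46264433 0.26128457 0.03945185] [[176.65858341 235.6781728 ]] [[241.63805374 247.52966047]] [-0.05513603  0.16497123 -0.98489857]
```

View pics/l17.png

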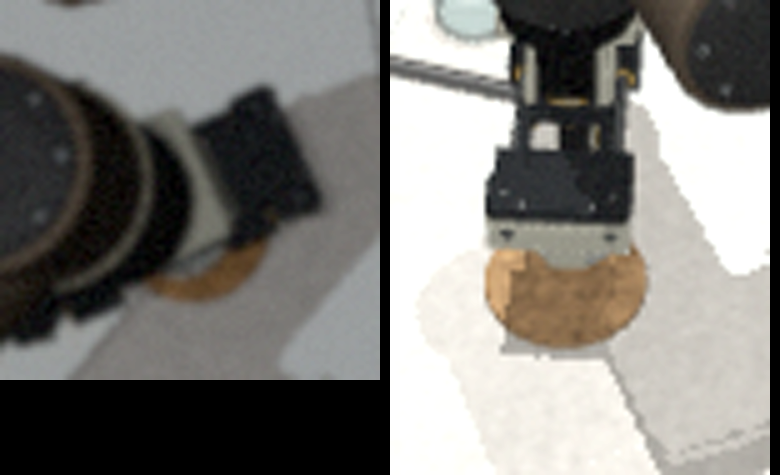

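jog_arm --pt "0 0 5 0" --pt "0 0 12 0" --pt "0 0 18 0" --pt "0 0 20 0" --pt "0 0 18 0" --pt "0 0 10 0" --pt "0 0 5 0" --pt "2 -5 0 0" --pt "5 -13 0 0" --pt "8 -20 0 0"

```text
clock: 35.97
tool_pos: [0.4773, 0.223, 0.1267]
orientation: [-180.0, -0.1, -154.0]
force: [0.5, -0.3, 0.3]
opening: 0.0599
```

jog_arm --pt "10 -25 0 0" --pt "10 -25 0 0" --pt "10 -25 0 0" --pt "10 -25 0 0" --pt "10 -25 0 0" --pt "10 -25 0 0" --pt "10 -25 0 0" --pt "10 -25 0 0" --pt "10 -25 0 0" --pt "10 -25 0 0"

```text
clock: 36.8
tool_pos: [0.5771, -0.0289, 0.1263]
orientation: [180.0, -0.1, -154.1]
force: [0.3, -0.0, -0.7]
opening: 0.0597
```

jog_arm --pt "10 -25 0 0" --pt "10 -25 0 0" --pt "10 -25 0 0" --pt "8 -20 0 0" --pt "5 -14 0 0" --pt "2 -6 0 0" --pt "0 0 0 0" --pt "0 0 0 0" --pt "0 0 0 0" --pt "0 0 0 0"

```text
clock: 37.63
tool_pos: [0.6227, -0.1405, 0.128]
orientation: [180.0, 0.0, -154.0]
force: [0.4, 0.3, -0.4]
opening: 0.0597
```

jog_arm --pt "0 -3 -10 0" --pt "0 0 -20 0" --pt "0 0 -20 0" --pt "0 0 -20 0" --pt "0 0 -15 0" --pt "0 0 -10 0" --pt "0 0 -7 0" --pt "0 0 -3 0" --pt "0 0 0 0" --pt "0 0 0 0"

```text
clock: 38.47
tool_pos: [0.6234, -0.1444, 0.0235]
orientation: [-180.0, 0.0, -154.1]
force: [-0.4, 0.6, 0.9]
opening: 0.0599
```

```bash
python3 look.py 18 270,140,95,95 225,120,76,76
```

```text
[ 0.62360173 -0.14447712  0.02385652] [[305.59062848 186.77200467]] [[258.4686651  162.77025377]] [-0.10258656  0.05982044  0.12104166]
```

View pics/l18.png

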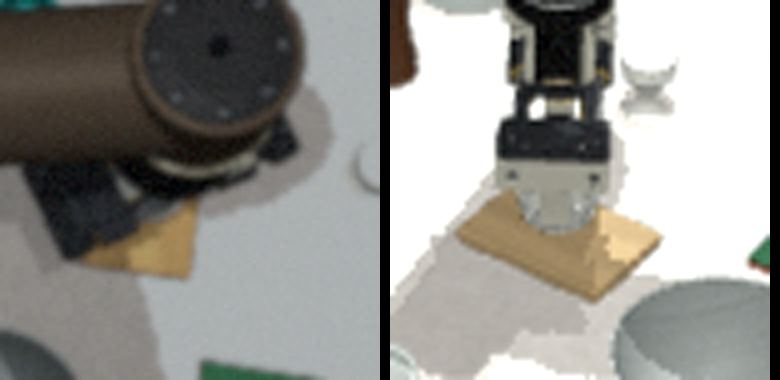

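Need about 15.5 mm down (contact expected near TCP z 0.008).

jog_arm --pt "-0.5 0.5 -4 0" --pt "0 0 -4 0" --pt "0 0 -3 0" --pt "0 0 -2 0" --pt "0 0 -1 0" --pt "0 0 -0.5 0" --pt "0 0 0 0" --pt "0 0 0 0" --pt "0 0 0 0" --pt "0 0 0 0"

```text
clock: 39.4
tool_pos: [0.6225, -0.144, 0.0085]
orientation: [-180.0, 0.0, -154.1]
force: [0.8, -0.3, -1.5]
opening: 0.0594
```

jog_arm --pt "0 0 -0.3 0" --pt "0 0 -0.3 0" --pt "0 0 -0.2 0" --pt "0 0 0 0" --pt "0 0 0 0" --pt "0 0 0 0" --pt "0 0 0 0" --pt "0 0 0 0" --pt "0 0 0 0" --pt "0 0 0 0"

```text
clock: 40.23
tool_pos: [0.6225, -0.144, 0.0079]
orientation: [-180.0, 0.0, -154.1]
force: [-1.9, 1.9, 5.1]
opening: 0.0598
```

Contact as expected. Release.

jog_arm --pt "0 0 0 0" --pt "0 0 0 0" --pt "0 0 0 0" --pt "0 0 0 0" --pt "0 0 0 0" --pt "0 0 0 0" --pt "0 0 0 0" --pt "0 0 5 0" --pt "0 0 15 0" --pt "0 0 20 0" --fingers 87.6

```text
clock: 41.07
tool_pos: [0.6211, -0.144, 0.0467]
orientation: [179.9, -0.2, -154.1]
force: [0.2, -0.3, 0.6]
opening: 0.0879
```

jog_arm --pt "0 0 25 0" --pt "0 0 30 0" --pt "0 0 30 0" --pt "-10 -5 15 0" --pt "-25 -12 0 0" --pt "-35 -16 0 0" --pt "-35 -16 0 0" --pt "-35 -16 0 0" --pt "-30 -14 0 0" --pt "-22 -8.5 0 0"

```text
clock: 41.9
tool_pos: [0.4277, -0.2322, 0.1481]
orientation: [-180.0, 0.0, -154.2]
force: [-0.5, -0.4, 0.5]
opening: 0.0878
```

```bash
python3 look.py 19 270,140,95,95 225,120,95,76
```

```text
[ 0.42710359 -0.23223647  0.1483355 ] [[340.40539193 247.34612882]] [[319.56965078 138.29058263]] [ 0.82019914 -0.12554159 -0.15370309]
```

View pics/l19.png

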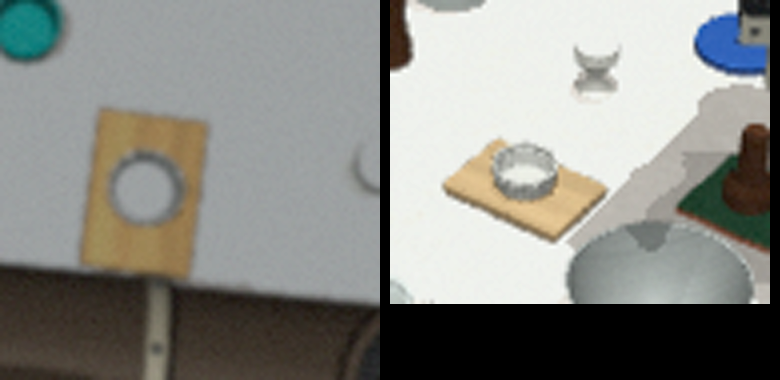

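jog_arm --pt "0 0 -8 0" --pt "0 0 -20 0" --pt "0 0 -20 0" --pt "0 0 -20 0" --pt "0 0 -20 0" --pt "0 0 -10 0" --pt "0 0 -5 0" --pt "0 0 0 0" --pt "0 0 0 0" --pt "0 0 0 0"

```text
clock: 42.83
tool_pos: [0.4313, -0.2315, 0.0452]
orientation: [-180.0, 0.1, -154.1]
force: [0.1, 0.6, -0.4]
opening: 0.0876
```

jog_arm --pt "0 0 0 0" --pt "0 0 0 0" --pt "0 0 0 0" --pt "0 0 0 0" --pt "0 0 0 0" --pt "0 0 0 0" --pt "0 0 0 0" --pt "0 0 0 0" --pt "0 0 0 0" --pt "0 0 0 0" --fingers 20

```text
clock: 43.67
tool_pos: [0.4304, -0.2315, 0.0446]
orientation: [-180.0, -0.0, -154.1]
force: [-0.1, -1.1, 0.1]
opening: 0.0265
```

jog_arm --pt "0 0 5 0" --pt "0 0 10 0" --pt "0 0 20 0" --pt "0 0 25 0" --pt "0 0 25 0" --pt "0 0 20 0" --pt "0 0 15 0" --pt "0 0 5 0" --pt "0 5 0 0" --pt "1 15 0 0"

```text
clock: 44.5
tool_pos: [0.4308, -0.2117, 0.1689]
orientation: [180.0, -0.0, -154.2]
force: [0.7, -0.3, -1.2]
opening: 0.0267
```

jog_arm --pt "2 25 0 0" --pt "2 25 0 0" --pt "2 25 0 0" --pt "2 25 0 0" --pt "2 25 0 0" --pt "2 25 0 0" --pt "2 25 0 0" --pt "2 25 0 0" --pt "2 25 0 0" --pt "2 25 0 0"

```text
clock: 45.33
tool_pos: [0.4502, 0.0397, 0.1682]
orientation: [180.0, -0.1, -154.1]
force: [0.5, 0.2, -1.4]
opening: 0.027
```

jog_arm --pt "2 25 0 0" --pt "2 25 0 0" --pt "2 25 0 0" --pt "2 25 0 0" --pt "2 25 0 0" --pt "2 25 0 0" --pt "1 25 0 0" --pt "1 25 0 0" --pt "0.5 15 0 0" --pt "0 8 0 0"

```text
clock: 46.17
tool_pos: [0.4651, 0.2629, 0.168]
orientation: [-180.0, -0.1, -154.0]
force: [0.2, -0.0, -0.8]
opening: 0.0268
```

jog_arm --pt "0 0 -10 0" --pt "0 0 -20 0" --pt "0 0 -20 0" --pt "0 0 -20 0" --pt "0 0 -15 0" --pt "0 0 -10 0" --pt "0 0 -5 0" --pt "0 0 0 0" --pt "0 0 0 0" --pt "0 0 0 0"

```text
clock: 47.0
tool_pos: [0.4664, 0.2618, 0.0704]
orientation: [180.0, 0.1, -154.1]
force: [-0.0, 0.5, -0.8]
opening: 0.0265
```

```bash
python3 look.py 20 140,190,76,76 205,200,76,95
```

```text
[0.46631965 0.26194413 0.07047399] [[174.55544817 233.87059365]] [[240.31810942 240.24559564]] [-0.86454051 -0.23925431 -1.30511415]
```

View pics/l20.png

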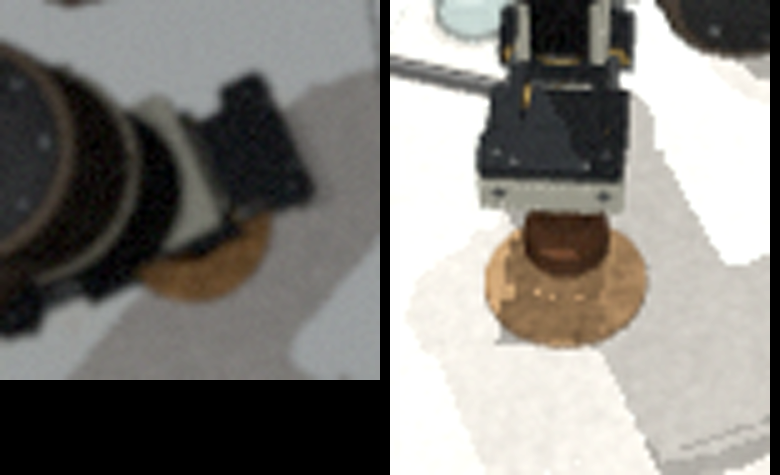

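Down 27 mm to contact, +2 mm in y.

jog_arm --pt "0 2 -5 0" --pt "0 0 -6 0" --pt "0 0 -5 0" --pt "0 0 -4 0" --pt "0 0 -3 0" --pt "0 0 -1.5 0" --pt "0 0 -1 0" --pt "0 0 0 0" --pt "0 0 0 0" --pt "0 0 0 0"

```text
clock: 47.93
tool_pos: [0.466, 0.2636, 0.0443]
orientation: [180.0, 0.0, -154.1]
force: [0.3, 1.0, -0.1]
opening: 0.0263
```

jog_arm --pt "0 0 -0.4 0" --pt "0 0 -0.4 0" --pt "0 0 -0.2 0" --pt "0 0 0 0" --pt "0 0 0 0" --pt "0 0 0 0" --pt "0 0 0 0" --pt "0 0 0 0" --pt "0 0 0 0" --pt "0 0 0 0"

```text
clock: 48.77
tool_pos: [0.4661, 0.2637, 0.0435]
orientation: [180.0, 0.0, -154.1]
force: [-1.5, -0.6, 5.4]
opening: 0.0265
```

jog_arm --pt "0 0 0 0" --pt "0 0 0 0" --pt "0 0 0 0" --pt "0 0 0 0" --pt "0 0 0 0" --pt "0 0 0 0" --pt "0 0 5 0" --pt "0 0 15 0" --pt "0 0 20 0" --pt "0 0 20 0" --fingers 87.6

```text
clock: 49.6
tool_pos: [0.4656, 0.2632, 0.1037]
orientation: [-180.0, -0.1, -154.1]
force: [0.5, 0.0, 0.4]
opening: 0.0856
```

jog_arm --pt "0 0 30 0" --pt "0 0 30 0" --pt "0 0 30 0" --pt "0 -10 10 0" --pt "0 -25 0 0" --pt "0 -35 0 0" --pt "0 -35 0 0" --pt "0 -35 0 0" --pt "0 -35 0 0" --pt "0 -35 0 0"

```text
clock: 50.43
tool_pos: [0.4653, 0.0519, 0.2034]
orientation: [180.0, 0.0, -154.1]
force: [1.1, 0.2, -0.3]
opening: 0.0878
```

jog_arm --pt "0 -35 0 0" --pt "0 -35 0 0" --pt "0 -35 0 0" --pt "0 -35 0 0" --pt "0 -35 0 0" --pt "0 -35 0 0" --pt "0 -30 0 0" --pt "0 -15 0 0" --pt "0 0 0 0" --pt "0 0 0 0"

```text
clock: 51.27
tool_pos: [0.4653, -0.2023, 0.2029]
orientation: [180.0, -0.0, -154.3]
force: [-0.1, 0.1, -0.4]
opening: 0.0877
```

```bash
python3 look.py 21 140,120,190,150 180,120,190,160;python3 - <<'E'
import cv2
i=cv2.imread("pics/l21.png");print(i.shape)
from run1 import *
for n in("top","side"):
    s=pickle.load(open(n+"21.pkl","rb")); t=n=="top"
    I=s["image"].astype(float)
    # tamper on cork: red low
    m=soft(s,0,85 if t else 130,22 if t else 60,proj(s,[.466,.264,.03])[0])
    print(n,np.round(fit(s,m,tam(.008),.466,.264,0,0),4))
E
```

```text
[ 0.46568349 -0.20113712  0.20310413] [[332.11071283 232.51792317]] [[307.22868824 126.61854869]] [ 0.24180434 -0.321185   -0.37186966]
(320, 780, 3)
top [  0.4681   0.2611   1.1533  18.0475 181.9683]
side [ 4.671000e-01  2.661000e-01 -1.974600e+00  7.731600e+00  3.145286e+02]
```

View pics/l21.png

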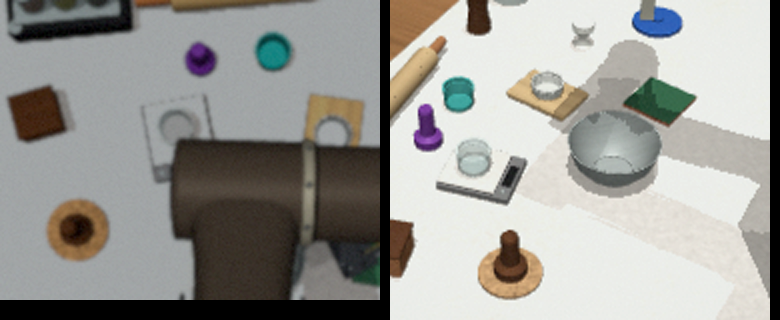

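Run:
```python
from h import *
t=pickle.load(open("top11.pkl","rb"))
print("ram",back(t,(np.array([[295,135]])+.5)/4-.5+[155,150],.064),"scale(top) .6284 .1016")
t=pickle.load(open("top19.pkl","rb"))
print("mould",back(t,(np.array([[146,188]])+.5)/4-.5+[270,140],.039),"board(top) .6223 -.1455")
from plant import close_job; print(close_job())
```

```text
ram [[0.62587182 0.10022871 0.064     ]] scale(top) .6284 .1016
mould [[ 0.62153573 -0.14483559  0.039     ]] board(top) .6223 -.1455
the job is handed in; nothing more can be done
None
```

I finished the swap and handed the job in at about 51 s; close_job gives no verdict.

**Order:**
1. The tamper went to the green tile and I let go of it there.
2. The ramekin went to the scale, touching down at about 5 N.
3. The mould went to the board.
4. The tamper went from the tile to the cork mat.

**Last checks:** all three stood upright in the pictures. The offsets below compare each item with its rest in the same camera view.

| Item | Rest | Distance from centre | Measured from |
|---|---|---|---|
| Ramekin | Scale | about 3 mm | top view |
| Mould | Board | about 1 mm | top view |
| Tamper | Mat | about 1 mm | both cameras |

In those pictures the bowl, the blue lid, and the purple and turquoise look-alikes looked untouched. I compared them by eye only. I didn't check the spatula's position at the end; nothing was moved near it.

**What disagreed or failed:**
- **Cameras:** the two views differed by 4–7 mm in y on almost everything, so I used the average of the two.
- **Fingertips:** they sat roughly 10–20 mm higher than the reported tool position. The first grasp of the mould therefore closed on nothing above it, without disturbing it. I went lower in small steps, watching the force, and the second grasp held.

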